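Lay out a power supply on its base plate

ROBOT

A 7-joint arm with a two-finger parallel gripper is mounted at the origin on the work surface. World frame = base frame: x ahead of the robot, y to its left, z up, the work surface at z = 0. Lengths are in m, angles in rad, forces in N, time in s.
With the tool pointing down it reaches from about 0.35 to 0.9 m from the base axis. Payload 8.1 kg.
Tool frame: the origin (TCP) lies midway between the tips of the shut fingers; the grasp point (between the pads) lies 19 mm behind it (env.tcp_to_grasp is the distance from the TCP to the grasp point, in m); y points along the fingers, z is the direction in which the jaws open and shut, and the axes are right-handed (so a half turn about y gives the same grasp; the last joint's range is limited). The gripper opens to 92 mm and grips with 3 to 60 N. Pads are 19 mm wide; open, the fingers measure 130 mm over their backs; the gripper's body (75 mm by 190 mm) begins 47 mm behind the grasp point.
Start: joints at [1.067, 0.434, 0.025, 1.573, -0.012, 1.134, -0.075], TCP at [0.244, -0.575, 0.227] pointing down, gripper open.
Joint ranges: [-2.62, 2.62], [-0.44, 2.09], [-1.27, 1.32], [0.08, 2.57], [-1.32, 4.46], [0.12, 2], [-2.74, 2.74]. Speed limits (rad/s): [2.22, 2.22, 3.01, 3.01, 3.14, 3.14, 3.14].

INTERFACE

Orientations are given as [roll, pitch, yaw] about the fixed x, y, z axes, in that order (R = Rz(yaw) Ry(pitch) Rx(roll)).
In Python, from rig import env gives the robot as it stands. The module is installed in compiled form; this text tells all that it offers.
- The arm moves only by the tool servo_tool, never from a script. Its argument "increments" is a list of rows, each an object of numbers: "dx", "dy", "dz": the shift along the world's x, y, z in m; "ax", "ay", "az": the turn, a rotation vector about the world's x, y, z in units of 6 degrees (1.0 is 6 degrees). In form: [{"dx": .., "dy": .., "dz": .., "ax": .., "ay": .., "az": ..}, ...]. A call has exactly 5 rows; each row is the pose to reach, as a shift and turn from the pose commanded when the call began; what a row does not reach only later rows make up. A row lasts 1/8 s, in which the tool goes at most 62.5 mm and 10.7 degrees, less where a joint would pass 70% of its speed; a pose out of reach is approached as far as the arm can. A call with a gripper value outside its range is refused whole. "grip" is the gripper command: -1 is shut, 1 is fully open, values between are in proportion, set as the call begins (left out, the last holds). The fingers move at their own pace and stop on an object; "force" is the grip in N (left out, the last holds). Time passes only in rows, so rows that repeat a pose let the fingers close, or fill a call up. It gives the time, the measured TCP pose, the force and the opening at its end, in the units of the state.
- env.read_state(): the state, without advancing time (a new reading comes with each control period).
- env.grab_frame(name): name is "scene" or "top"; returns (picture, depth): 400x640x3 uint8, blue, green, red; 400x640 float32, m along the optical axis (not along the pixel's ray), 0 where there is no reading.
- env.get_calibration(name): a dict with "fovy" (degrees; the focal length in pixels is half the picture's height over the tangent of half this angle, whatever the lens; pixels are square), "cx", "cy" (the principal point, pixels), "R" (3x3) and "t" (3): a world point X has camera coordinates R X + t. Camera axes: x right, y down, z forward; pixel columns grow to the right and rows downward; lengths in m; the calibration is good to about 2 mm. A picture is of the moment at which its call begins. get_calibration takes no time and is no camera call.
- env.hand_in(): hands the job in, once; it reports no verdict.
The state is a dict: "time_s": time; "joints": joint angles; "joint_vel": joint speeds; "effort": joint torques, N m; "eef_pos": TCP position; "tcp_rot": TCP orientation; "contact_force": force on the tool from outside, world axes, zero at the start; "moment": the same for the moment, N m; "opening": finger opening in m.
Only numpy, scipy, OpenCV 4.12 (cv2) and the standard library are available. Lean on these libraries where they do the work, as an engineer would, in place of code of your own. Each camera call takes 0.05 s, during which the arm holds its last target.

TASK

Lay out the parts of a small power supply on the three rubber pads of the aluminium base plate, each upright and centred on its pad: the transformer on the pad next to the mains inlet block, the capacitor on the pad next to the output terminal block, and the rectifier module on the pad between the two. The finned heat sink goes, fins up, centred on top of the rectifier module. Leave everything standing free and at rest.

Things in the scene. Friction and masses are not known exactly. Their poses are not given: they have to be found in the camera images.
- transformer: loose mains transformer, 0.36 to 0.56 kg: a dark steel laminated core 54 mm (its x) x 28 mm (its y) x 46 mm high, with a copper-coloured coil bulging out of both broad sides (coil 34 mm along x, 46 mm overall along y, from 7 to 37 mm high). The flat end faces of the core, 54 mm apart along x, are the free faces to grip. Stands upright on the bench at the start. Origin: centre of its underside; z up
- capacitor: loose large electrolytic capacitor, about 0.08 kg: an upright black can, 35 mm diameter, 55 mm high, with an aluminium disc on its top. The tallest of the loose round things. Origin: centre of its underside; z up
- rectifier: loose rectifier module, about 0.06 kg: a flat square black block 40 x 40 x 18 mm on a thin aluminium foot, flat on top with four small steel contacts flush in the corners. Origin: centre of its underside; x and y square to its sides, z up
- heatsink: loose aluminium heat sink, about 0.09 kg: base 50 mm (x) x 42 mm (y) x 6 mm with six upright fins running along x, 30 mm high over all. The two outer fins are flush with the base, so it can be gripped 42 mm wide across y. Fins point up at the start. Origin: centre of its underside; z up
- pad_a: one of three identical square light-brown rubber pads, 60 x 60 x 3 mm, lying in a straight row, 85 mm centre to centre, on a fixed bare aluminium base plate (400 x 100 x 4 mm) with the inlet and outlet blocks at its two ends; which pad is where changes from start to start. Fixed. Origin: centre of its underside, on the plate; its top is 3 mm higher, 7 mm above the bench. Its y axis runs along the row, x across it, z up
- pad_b: one of three identical square light-brown rubber pads, just like pad_a, same row, size and axes
- pad_c: one of three identical square light-brown rubber pads, just like pad_a, same row, size and axes
- inlet: mains inlet block, fixed at one end of the base plate (either end, changing from start to start): black box 50 mm across the row (x) x 44 mm along it (y) x 40 mm high, with one round grey fuse cap on its top (26 mm diameter, 50 mm high over all) and a mains socket in its front. Its centre is 80 mm from the centre of the nearest pad, in line with the row. Origin: centre of its underside, 4 mm above the bench; z up
- outlet: output terminal block, fixed at the other end of the base plate: grey box 50 mm across the row (x) x 44 mm along it (y) x 26 mm high with two round binding posts standing on it (46 mm high over all). Its centre is 80 mm from the centre of the nearest pad, in line with the row. Origin: centre of its underside, 4 mm above the bench; z up

How it is judged:
By the outcome, as a careful person would: the job done as asked, in the order asked, and still so for the second after the job is handed in, with the robot touching nothing.
It also fails if it takes over 109 s, if anything falls off the work surface, if the arm or the gripper's body presses on something with over 40 N, if the wrist force passes 120 N, or if a joint passes its speed limit or range.

## Working session

There is one attempt and no reset: what is moved stays moved. The work goes in short steps, Python scripts to look and compute and a tool call to move; the robot and the scene stay as the last step left them, time stands still between calls to the robot, and variables do not carry over. Pictures are saved under pics/ and viewed, and the job is handed in when it is done.

Besides the shell and the picture viewer there is one more tool, called after ">>>" by a JSON object that holds its "fn" and its "kwargs". servo_tool: Moves the arm, as the interface text tells. Its arguments: {"type":"object","properties":{"increments":{"type":"array","items":{"type":"object","properties":{"dx":{"type":"number"},"dy":{"type":"number"},"dz":{"type":"number"},"ax":{"type":"number"},"ay":{"type":"number"},"az":{"type":"number"}}}},"grip":{"type":"number"},"force":{"type":"number"}},"required":["increments"]}

```bash
mkdir -p pics; cat > h.py <<'E'
import numpy as np, cv2
from rig import env
def save(n,tag):
    im,d=env.grab_frame(n); cv2.imwrite(f'pics/{tag}.png',im); np.savez(f'pics/{tag}.npz',im=im,d=d); return im,d
def cal(n):
    c=env.get_calibration(n); f=200/np.tan(np.radians(c['fovy'])/2); return f,c['cx'],c['cy'],np.array(c['R']),np.array(c['t'])
def cloud(n,d):
    f,cx,cy,R,t=cal(n); v,u=np.mgrid[0:400,0:640]
    P=np.stack([(u-cx)/f*d,(v-cy)/f*d,d],-1)-t
    return P@R   # R^T (p-t)
def px(n,u,v,z):
    f,cx,cy,R,t=cal(n); r=R.T@np.array([(u-cx)/f,(v-cy)/f,1]); c=-R.T@t
    return c+r*(z-c[2])/r[2]
E
python3 - <<'E'
from h import *
for n in('scene','top'):
    im,d=save(n,n+'0'); f,cx,cy,R,t=cal(n); print(n,f,cx,cy,-R.T@t,R.tolist(),(d==0).mean())
print(env.read_state(),env.tcp_to_grasp,[a for a in dir(env) if a[0]!='_'])
E
```

```text
scene 471.9749709631751 328.21213705207805 195.71093504988474 [ 1.27615989 -0.11248405  0.90812253] [[0.15528572908896943, 0.9877821384635531, 0.013144933384284763], [0.7423574723983856, -0.10790368085771876, -0.6612580274232106], [-0.6517604817074959, 0.11244217442634977, -0.7500433533434498]] 0.00384375
top 439.7277055899718 318.16178156664046 196.3201515190704 [ 0.26548655 -0.01017625  1.29044355] [[0.022983100830034325, -0.9996965068303921, -0.008869684737799628], [-0.9798683682035926, -0.020765535470326675, -0.19856176250894517], [0.19831731661724505, 0.013254688519240446, -0.9800482412422324]] 0.00396875
{'time_s': 0.1, 'joints': array([ 1.06736979,  0.43514268,  0.02496638,  1.57398315, -0.01160048,
        1.13397993, -0.0750935 ]), 'joint_vel': array([ 1.64047232e-03, -1.50738480e-03, -7.99120522e-06, -3.32203053e-03,
        3.45501935e-04,  8.89533809e-04, -7.28573248e-06]), 'effort': array([ 2.84632428e-03, -6.69131255e+01,  9.87897255e-01, -3.15146112e+01,
       -6.05139951e-02,  3.74194491e-02,  6.09245808e-05]), 'eef_pos': array([ 0.24364706, -0.57507495,  0.22603884]), 'tcp_rot': array([-1.57215908e+00, -1.21534169e-04, -2.74082236e+00]), 'contact_force': array([-0.22554845, -0.85762116, -0.02168345]), 'moment': array([ 0.03405411, -0.04437396, -0.0094877 ]), 'opening': 0.09144887866812082} 0.0188 ['MotionError', 'get_calibration', 'grab_frame', 'hand_in', 'read_state', 'tcp_to_grasp']
```

View pics/scene0.png

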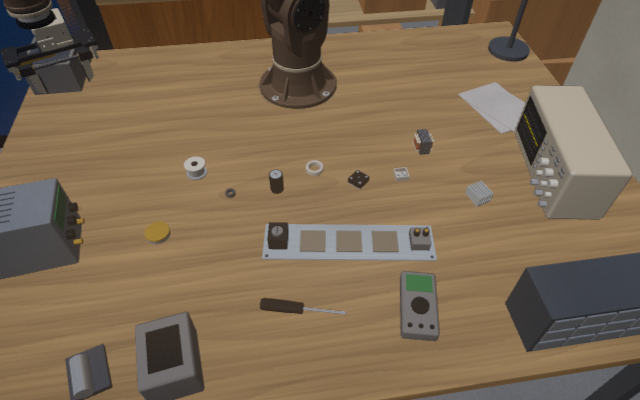

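View pics/top0.png

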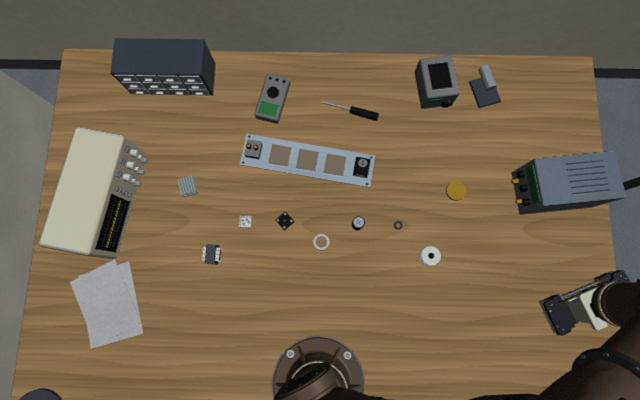

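```bash
python3 - <<'E'
import cv2
a=cv2.imread('pics/top0.png'); cv2.imwrite('pics/topc.png',cv2.resize(a[125:275,165:405],(800,500),interpolation=cv2.INTER_CUBIC))
a=cv2.imread('pics/scene0.png'); cv2.imwrite('pics/scenec.png',cv2.resize(a[120:270,255:505],(800,480),interpolation=cv2.INTER_CUBIC))
E
```

```text
(no output)
```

View pics/topc.png

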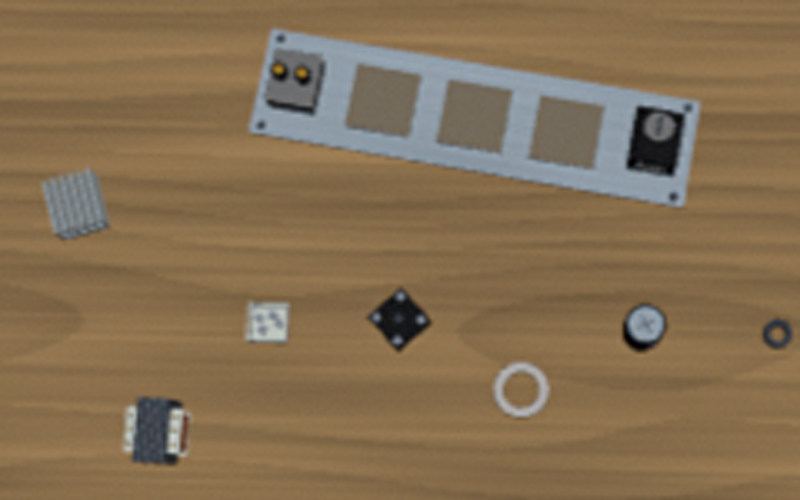

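View pics/scenec.png

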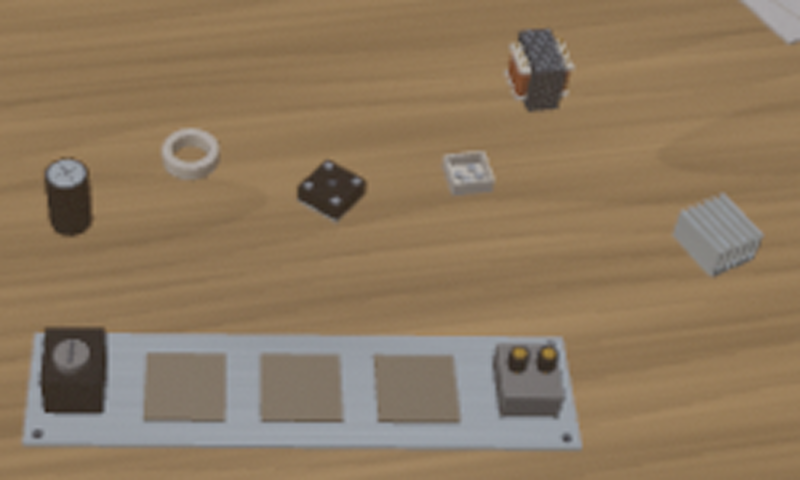

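```bash
python3 - <<'E'
from h import *
for n,rois in (('top',dict(tr=(198,240,228,270),rect=(270,208,300,234),cap=(348,212,370,234),hs=(174,172,200,200))),('scene',dict(tr=(410,124,440,158),rect=(344,168,374,190),cap=(266,164,288,196),hs=(462,178,496,208)))):
    z=np.load(f'pics/{n}0.npz'); P=cloud(n,z['d'])
    print(n,'bench z',np.median(P[240:260,280:340,2]) if n=='top' else np.median(P[190:215,300:340,2]), np.std(P[195:205,380:430,2] if n=='scene' else P[245:255,250:300,2]))
    for k,(a,b,c,e) in rois.items():
        Q=P[b:e,a:c]; m=Q[...,2]>0.008
        q=Q[m]; print(k,m.sum(),'zmax',np.percentile(q[:,2],[50,90,98]).round(4))
        top=q[q[:,2]>np.percentile(q[:,2],95)-0.006]
        r=cv2.minAreaRect(top[:,:2].astype(np.float32)); print('  n',len(top),'mean',top[:,:2].mean(0).round(4),'rect c',np.round(r[0],4),np.round(r[1],4),r[2])
    # pads
    hsv=cv2.cvtColor(z['im'],cv2.COLOR_BGR2HSV)
    for p in ([(279,156),(307,160),(335,164)] if n=='top' else [(313,241),(349,241),(385,241)]):
        u,v=p; ref=np.median(z['im'][v-5:v+6,u-5:u+6].reshape(-1,3),0)
        W=18; I=z['im'][v-W:v+W+1,u-W:u+W+1].astype(float)
        plate=np.array([200,190,180.])
        # sub-pixel: soft weight by projection pad->plate
        pl=np.median(I[(np.linalg.norm(I-ref,axis=2)>60)],0)
        w=np.clip(((I-pl)@(ref-pl))/((ref-pl)@(ref-pl)),0,1)
        m=(w>0.5).astype(np.uint8); nl,lab=cv2.connectedComponents(m,connectivity=4); l=lab[W,W]; mm=cv2.dilate((lab==l).astype(np.uint8),np.ones((3,3)))
        w=w*mm; vv,uu=np.mgrid[-W:W+1,-W:W+1]; cu=u+(w*uu).sum()/w.sum(); cv=v+(w*vv).sum()/w.sum()
        print('pad',ref,pl,w.sum().round(1),round(cu,2),round(cv,2),px(n,cu,cv,0.007).round(4), 'depthz',np.median(P[v-4:v+5,u-4:u+5,2]).round(4))
E
```

```text
top bench z -3.664447773752365e-06 0.057727071273020875
tr 332 zmax [0.043  0.0475 0.0507]
  n 176 mean [0.3442 0.3005] rect c [0.3122 0.1565] [0.3457 0.0538] 77.46479797363281
rect 196 zmax [0.0175 0.021  0.1504]
  n 130 mean [0.4448 0.1001] rect c [0.3724 0.0447] [0.2367 0.0413] 37.063995361328125
cap 142 zmax [0.0549 0.0581 0.0599]
  n 101 mean [ 0.4421 -0.1084] rect c [ 0.3657 -0.0576] [0.0327 0.2192] 56.19166946411133
hs 254 zmax [0.0243 0.0312 0.0342]
  n 99 mean [0.5352 0.3803] rect c [0.4044 0.2139] [0.5243 0.0569] 52.00233459472656
pad [ 91. 106. 115.] [168. 157. 143.] 381.6 279.38 154.82 [0.6513 0.128  0.007 ] depthz 0.0068
pad [ 90. 106. 115.] [168. 156. 143.] 383.3 306.83 159.54 [0.6381 0.0441 0.007 ] depthz 0.0067
pad [ 90. 106. 115.] [169. 157. 144.] 383.7 334.43 164.27 [ 0.625  -0.0397  0.007 ] depthz 0.0084
scene bench z 0.0004534782686469277 0.0017434490241000388
tr 391 zmax [0.0405 0.0484 0.0501]
  n 159 mean [0.3892 0.2944] rect c [0.8022 0.1179] [0.0452 1.0529] 66.53742218017578
rect 237 zmax [0.0182 0.0208 0.0228]
  n 186 mean [0.4683 0.1046] rect c [ 0.8453 -0.0102] [0.0536 0.884 ] 73.18231964111328
cap 283 zmax [0.0466 0.057  0.0592]
  n 120 mean [ 0.4661 -0.1043] rect c [ 0.8509 -0.1163] [0.0329 0.85  ] 88.29486083984375
hs 404 zmax [0.0273 0.032  0.0351]
  n 208 mean [0.5756 0.3821] rect c [0.9066 0.1673] [0.0634 0.9249] 56.79867172241211
pad [103. 118. 130.] [164. 158. 153.] 551.2 312.37 240.82 [ 0.6272 -0.0361  0.007 ] depthz 0.0078
pad [102. 116. 129.] [164. 158. 153.] 547.1 348.49 240.98 [0.64   0.0477 0.007 ] depthz 0.0076
pad [100. 115. 127.] [165. 158. 153.] 549.1 384.65 241.32 [0.6534 0.1317 0.007 ] depthz 0.0075
```

```bash
cat > fit.py <<'E'
from h import *
from scipy.optimize import minimize
def box(x,y,z0,z1): return np.array([[sx*x/2,sy*y/2,z] for sx in(-1,1) for sy in(-1,1) for z in(z0,z1)])
def cyl(r,z0,z1): a=np.linspace(0,2*np.pi,32,endpoint=False); return np.array([[r*np.cos(t),r*np.sin(t),z] for t in a for z in(z0,z1)])
M=dict(tr=[box(.054,.028,0,.046),box(.034,.046,.007,.037)],cap=[cyl(.0175,0,.055)],rect=[box(.04,.04,0,.018)],hs=[box(.05,.042,0,.03)])
S=8
def render(n,parts,p,roi):
    f,cx,cy,R,t=cal(n); a,b,c,e=roi; img=np.zeros(((e-b)*S,(c-a)*S),np.uint8)
    cs,sn=np.cos(p[2]),np.sin(p[2])
    for V in parts:
        W=V@np.array([[cs,sn,0],[-sn,cs,0],[0,0,1]])+np.array([p[0],p[1],p[3]])
        C=W@R.T+t; uv=np.stack([C[:,0]/C[:,2]*f+cx,C[:,1]/C[:,2]*f+cy],1)
        q=((uv-[a,b]+.5)*S-.5)
        cv2.fillConvexPoly(img,cv2.convexHull(np.round(q*16).astype(np.int32)),255,shift=4)
    return cv2.resize(img,(c-a,e-b),interpolation=cv2.INTER_AREA)/255.
def seg(n,im,d,roi,zt=0.006,zb=0.):
    a,b,c,e=roi; I=im[b:e,a:c].astype(float); P=cloud(n,d)[b:e,a:c]
    hi=(P[...,2]>zb+zt)&(d[b:e,a:c]>0)
    # wood chroma: r-b relative
    sat=(I[...,2]-I[...,0])/(I.sum(2)+1)
    edge=np.concatenate([sat[0],sat[-1],sat[:,0],sat[:,-1]]); med=np.median(edge)
    colr=np.clip(1-sat/med,0,1); soft=np.clip(colr*1.3,0,1)
    br=I.sum(2); brm=np.median(np.concatenate([br[0],br[-1],br[:,0],br[:,-1]]))
    soft=np.maximum(soft,np.clip((0.75-br/brm)/0.35,0,1))
    return soft,hi
def fit(n,key,im,d,roi,z0=0.,free_yaw=True,yaw0=None,usehi=False,zb=0.):
    soft,hi=seg(n,im,d,roi,zb=zb); T=np.maximum(soft,hi) if usehi else np.maximum((soft>.5),hi*1.)
    P=cloud(n,d)[roi[1]:roi[3],roi[0]:roi[2]][hi]; c0=np.median(P[:,:2],0)
    best=None
    for y0 in (np.radians(np.arange(0,180,30)) if yaw0 is None else [yaw0]):
        fun=lambda q: np.abs(render(n,M[key],[q[0]/100,q[1]/100,q[2] if free_yaw else y0,z0],roi)-T).sum()
        s=np.array([[c0[0]*100,c0[1]*100,y0]]*4); s[1,0]+=.6;s[2,1]+=.6;s[3,2]+=.3
        r=minimize(fun,s[0],method='Nelder-Mead',options=dict(initial_simplex=s,xatol=1e-3,fatol=1e-3,maxiter=200))
        if best is None or r.fun<best.fun: best=r
    return best.x[0]/100,best.x[1]/100,np.degrees(best.x[2]),best.fun,T
E
python3 - <<'E'
from fit import *
for n,rois in (('top',dict(tr=(198,240,228,270),rect=(270,208,300,234),cap=(346,210,372,236),hs=(174,172,200,200))),('scene',dict(tr=(410,124,440,158),rect=(344,168,374,190),cap=(264,164,290,198),hs=(462,178,496,208)))):
    z=np.load(f'pics/{n}0.npz'); tiles=[]
    for k,r in rois.items():
        *p,T=fit(n,k,z['im'],z['d'],r); print(n,k,np.round(p,4),T.sum())
        R=render(n,M[k],[p[0],p[1],np.radians(p[2]),0],r)
        I=z['im'][r[1]:r[3],r[0]:r[2]].copy(); big=cv2.resize(I,(240,240),interpolation=cv2.INTER_NEAREST)
        for X,col in((T,(0,255,0)),(R,(0,0,255))):
            cs,_=cv2.findContours((cv2.resize(X.astype(np.float32),(240,240))>.5).astype(np.uint8),0,1); cv2.drawContours(big,cs,-1,col,1)
        tiles.append(big)
    np.save('/tmp/'+n,np.hstack(tiles))
cv2.imwrite('pics/fit0.png',cv2.resize(np.vstack([np.load('/tmp/top.npy'),np.load('/tmp/scene.npy')]),(800,400)))
E
```

```text
top tr [  0.3474   0.3092 181.0119  39.2784] 363.0
top rect [ 0.4503  0.1042 42.9859 18.6627] 202.0
top cap [ 0.4445 -0.1096 62.5584 18.4745] 155.0
top hs [ 0.5472  0.3975 17.5209 22.4471] 325.0
scene tr [  0.344    0.3145 177.439   39.1451] 418.0Traceback (most recent call last):
  File "<stdin>", line 5, in <module>
  File "fit.py", line 33, in fit
    r=minimize(fun,s[0],method='Nelder-Mead',options=dict(initial_simplex=s,xatol=1e-3,fatol=1e-3,maxiter=200))
    res = _minimize_neldermead(fun, x0, args, callback, bounds=bounds,
                               **options)
    fxcc = func(xcc)
    fx = function(np.copy(x), *(wrapper_args + args))
  File "fit.py", line 31, in <lambda>
    fun=lambda q: np.abs(render(n,M[key],[q[0]/100,q[1]/100,q[2] if free_yaw else y0,z0],roi)-T).sum()
                         ~~~~~~^^^^^^^^^^^^^^^^^^^^^^^^^^^^^^^^^^^^^^^^^^^^^^^^^^^^^^^^^^^^^^
  File "fit.py", line 8, in render
    f,cx,cy,R,t=cal(n); a,b,c,e=roi; img=np.zeros(((e-b)*S,(c-a)*S),np.uint8)
                ~~~^^^
  File "h.py", line 6, in cal
    c=env.get_calibration(n); f=200/np.tan(np.radians(c['fovy'])/2); return f,c['cx'],c['cy'],np.array(c['R']),np.array(c['t'])
ValueError: time passes only in moves, steps and waits
```

```bash
cat >> h.py <<'E'
import json,os
_C={}
def cal(n):
    if n not in _C:
        fn=f'cal_{n}.json'
        if not os.path.exists(fn):
            c=env.get_calibration(n); json.dump({k:np.asarray(v).tolist() for k,v in c.items()},open(fn,'w'))
        c=json.load(open(fn)); f=200/np.tan(np.radians(c['fovy'])/2); _C[n]=(f,c['cx'],c['cy'],np.array(c['R']),np.array(c['t']))
    return _C[n]
E
cat > f0.py <<'E'
from fit import *
for n,rois in (('top',dict(tr=(198,240,228,270),rect=(270,208,300,234),cap=(346,210,372,236),hs=(174,172,200,200))),('scene',dict(tr=(410,124,440,158),rect=(344,168,374,190),cap=(264,164,290,198),hs=(462,178,496,208)))):
    z=np.load(f'pics/{n}0.npz'); tiles=[]
    for k,r in rois.items():
        *p,T=fit(n,k,z['im'],z['d'],r); print(n,k,np.round(p,4),T.sum())
        R=render(n,M[k],[p[0],p[1],np.radians(p[2]),0],r)
        I=z['im'][r[1]:r[3],r[0]:r[2]].copy(); big=cv2.resize(I,(240,240),interpolation=cv2.INTER_NEAREST)
        for X,col in((T,(0,255,0)),(R,(0,0,255))):
            cs,_=cv2.findContours((cv2.resize(X.astype(np.float32),(240,240))>.5).astype(np.uint8),0,1); cv2.drawContours(big,cs,-1,col,1)
        tiles.append(big)
    np.save('/tmp/'+n,np.hstack(tiles))
cv2.imwrite('pics/fit0.png',cv2.resize(np.vstack([np.load('/tmp/top.npy'),np.load('/tmp/scene.npy')]),(800,400)))
E
python3 f0.py
```

```text
top tr [  0.3474   0.3092 181.0119  39.2784] 363.0
top rect [ 0.4503  0.1042 42.9859 18.6627] 202.0
top cap [ 0.4445 -0.1096 62.5584 18.4745] 155.0
top hs [ 0.5472  0.3975 17.5209 22.4471] 325.0
scene tr [  0.344    0.3145 177.439   39.1451] 418.0
scene rect [ 0.4482  0.1092 42.9934 16.5569] 268.0
scene cap [ 0.4422 -0.104  64.3341 21.9255] 299.0
scene hs [  0.5458   0.4026 196.5583  29.549 ] 484.0
```

View pics/fit0.png

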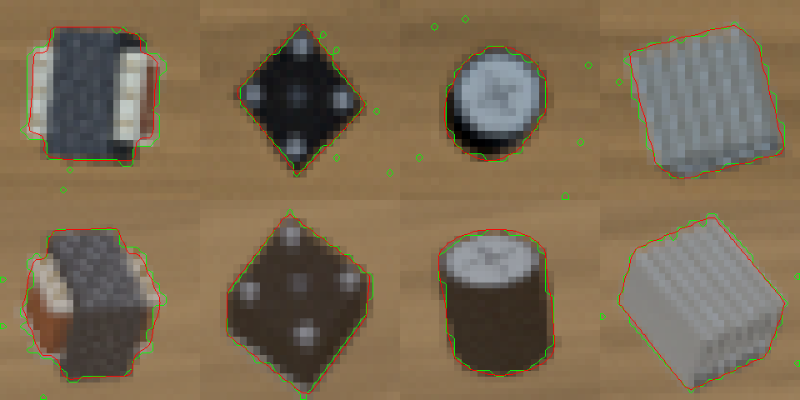

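>>> {"fn": "servo_tool", "kwargs": {"increments": [{"dx":0.041,"dy":0.045,"dz":0,"az":0.8},{"dx":0.082,"dy":0.09,"dz":0,"az":1.6},{"dx":0.123,"dy":0.135,"dz":0,"az":2.4},{"dx":0.165,"dy":0.18,"dz":0,"az":3.2},{"dx":0.206,"dy":0.225,"dz":0,"az":4}], "grip": 1, "force": 20}}

```text
$.increments[0]: bad value
```

>>> {"fn": "servo_tool", "kwargs": {"increments": [{"dx":0.01,"dy":0.06,"dz":0,"az":0.8},{"dx":0.02,"dy":0.12,"dz":0,"az":1.6},{"dx":0.03,"dy":0.18,"dz":0,"az":2.4},{"dx":0.04,"dy":0.24,"dz":0,"az":3.2},{"dx":0.05,"dy":0.3,"dz":0,"az":4}]}}

```text
$.increments[0]: bad value
```

>>> {"fn": "servo_tool", "kwargs": {"increments": [{"dx":-0.018,"dy":0.054,"dz":0,"az":0.6},{"dx":-0.036,"dy":0.108,"dz":0,"az":1.2},{"dx":-0.054,"dy":0.162,"dz":0,"az":1.8},{"dx":-0.072,"dy":0.216,"dz":0,"az":2.4},{"dx":-0.09,"dy":0.27,"dz":0,"az":3.03}]}}

```text
$.increments[0]: bad value
```

>>> {"fn": "servo_tool", "kwargs": {"increments": [{"dx":0.041,"dy":0.045,"dz":0,"ax":0,"ay":0,"az":0.8},{"dx":0.082,"dy":0.09,"dz":0,"ax":0,"ay":0,"az":1.6},{"dx":0.123,"dy":0.135,"dz":0,"ax":0,"ay":0,"az":2.4},{"dx":0.165,"dy":0.18,"dz":0,"ax":0,"ay":0,"az":3.2},{"dx":0.206,"dy":0.225,"dz":0,"ax":0,"ay":0,"az":4}], "grip": 1, "force": 20}}

```text
time_s: 0.72
eef_pos: [0.4508, -0.3488, 0.2266]
tcp_rot: [-1.571, -0.0, -2.319]
contact_force: [0.4, -0.7, 1.5]
opening: 0.0916
```

>>> {"fn": "servo_tool", "kwargs": {"increments": [{"dx":0.01,"dy":0.06,"dz":0,"ax":0,"ay":0,"az":0.8},{"dx":0.02,"dy":0.12,"dz":0,"ax":0,"ay":0,"az":1.6},{"dx":0.03,"dy":0.18,"dz":0,"ax":0,"ay":0,"az":2.4},{"dx":0.04,"dy":0.24,"dz":0,"ax":0,"ay":0,"az":3.2},{"dx":0.05,"dy":0.3,"dz":0,"ax":0,"ay":0,"az":4}]}}

```text
time_s: 1.35
eef_pos: [0.4997, -0.0487, 0.2267]
tcp_rot: [-1.571, -0.0, -1.901]
contact_force: [1.4, 0.3, 0.3]
opening: 0.0913
```

>>> {"fn": "servo_tool", "kwargs": {"increments": [{"dx":-0.018,"dy":0.054,"dz":0,"ax":0,"ay":0,"az":0.6},{"dx":-0.036,"dy":0.108,"dz":0,"ax":0,"ay":0,"az":1.2},{"dx":-0.054,"dy":0.162,"dz":0,"ax":0,"ay":0,"az":1.8},{"dx":-0.072,"dy":0.216,"dz":0,"ax":0,"ay":0,"az":2.4},{"dx":-0.09,"dy":0.27,"dz":0,"ax":0,"ay":0,"az":3.03}]}}

```text
time_s: 1.98
eef_pos: [0.409, 0.2209, 0.2267]
tcp_rot: [-1.571, -0.0, -1.584]
contact_force: [1.0, 0.4, 0.1]
opening: 0.0918
```

>>> {"fn": "servo_tool", "kwargs": {"increments": [{"dx":-0.02,"dy":0.03,"dz":-0.03,"ax":0,"ay":0,"az":0},{"dx":-0.04,"dy":0.06,"dz":-0.06,"ax":0,"ay":0,"az":0},{"dx":-0.064,"dy":0.092,"dz":-0.1,"ax":0,"ay":0,"az":0},{"dx":-0.064,"dy":0.092,"dz":-0.127,"ax":0,"ay":0,"az":0},{"dx":-0.064,"dy":0.092,"dz":-0.127,"ax":0,"ay":0,"az":0}]}}

```text
time_s: 2.6
eef_pos: [0.3444, 0.3105, 0.0981]
tcp_rot: [-1.574, -0.003, -1.585]
contact_force: [-0.0, 1.1, -0.2]
opening: 0.092
```

```bash
python3 - <<'E'
from h import *
im,d=save('scene','s1'); cv2.imwrite('pics/s1c.png',cv2.resize(im[60:200,350:520],(680,560),interpolation=cv2.INTER_CUBIC))
print(env.read_state()['eef_pos'],env.read_state()['tcp_rot'])
E
```

```text
[0.34543629 0.31096703 0.09942398] [-1.57228988e+00 -1.50855101e-03 -1.58559684e+00]
```

View pics/s1c.png

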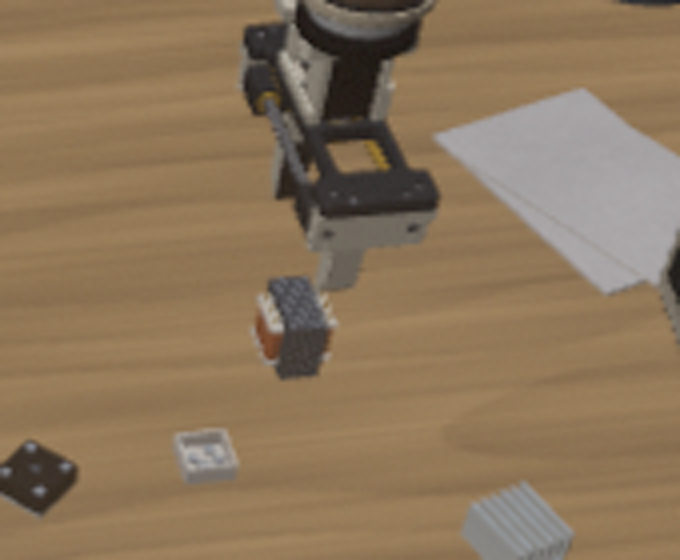

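>>> {"fn": "servo_tool", "kwargs": {"increments": [{"dx":0,"dy":0,"dz":-0.025,"ax":0,"ay":0,"az":0},{"dx":0,"dy":0,"dz":-0.05,"ax":0,"ay":0,"az":0},{"dx":0,"dy":0,"dz":-0.07,"ax":0,"ay":0,"az":0},{"dx":0,"dy":0,"dz":-0.085,"ax":0,"ay":0,"az":0},{"dx":0,"dy":0,"dz":-0.092,"ax":0,"ay":0,"az":0}]}}

```text
time_s: 3.28
eef_pos: [0.3465, 0.3114, 0.0078]
tcp_rot: [-1.57, 0.0, -1.587]
contact_force: [-0.2, 0.4, 0.2]
opening: 0.0917
```

>>> {"fn": "servo_tool", "kwargs": {"increments": [{"dx":0,"dy":0,"dz":0,"ax":0,"ay":0,"az":0},{"dx":0,"dy":0,"dz":0,"ax":0,"ay":0,"az":0},{"dx":0,"dy":0,"dz":0,"ax":0,"ay":0,"az":0},{"dx":0,"dy":0,"dz":0,"ax":0,"ay":0,"az":0},{"dx":0,"dy":0,"dz":0,"ax":0,"ay":0,"az":0}], "grip": -1, "force": 35}}

```text
time_s: 3.9
eef_pos: [0.3461, 0.3117, 0.008]
tcp_rot: [-1.57, 0.0, -1.586]
contact_force: [1.0, 0.1, 3.4]
opening: 0.0538
```

>>> {"fn": "servo_tool", "kwargs": {"increments": [{"dx":0,"dy":0,"dz":0,"ax":0,"ay":0,"az":0},{"dx":0,"dy":0,"dz":0,"ax":0,"ay":0,"az":0},{"dx":0,"dy":0,"dz":0,"ax":0,"ay":0,"az":0},{"dx":0,"dy":0,"dz":0,"ax":0,"ay":0,"az":0},{"dx":0,"dy":0,"dz":0,"ax":0,"ay":0,"az":0}]}}

```text
time_s: 4.53
eef_pos: [0.3461, 0.3116, 0.008]
tcp_rot: [-1.57, 0.0, -1.586]
contact_force: [0.5, -1.2, 5.8]
opening: 0.0538
```

>>> {"fn": "servo_tool", "kwargs": {"increments": [{"dx":0,"dy":0,"dz":0.01,"ax":0,"ay":0,"az":0},{"dx":0,"dy":0,"dz":0.03,"ax":0,"ay":0,"az":0},{"dx":0,"dy":0,"dz":0.06,"ax":0,"ay":0,"az":0},{"dx":0.01,"dy":-0.01,"dz":0.09,"ax":0,"ay":0,"az":0},{"dx":0.03,"dy":-0.037,"dz":0.112,"ax":0,"ay":0,"az":0}]}}

```text
time_s: 5.15
eef_pos: [0.3752, 0.2755, 0.1213]
tcp_rot: [-1.571, 0.001, -1.582]
contact_force: [0.8, -0.0, -5.0]
opening: 0.0536
```

>>> {"fn": "servo_tool", "kwargs": {"increments": [{"dx":0.03,"dy":-0.0375,"dz":0,"ax":0,"ay":0,"az":-0.3},{"dx":0.06,"dy":-0.075,"dz":0,"ax":0,"ay":0,"az":-0.6},{"dx":0.09,"dy":-0.1125,"dz":0,"ax":0,"ay":0,"az":-0.9},{"dx":0.12,"dy":-0.15,"dz":0,"ax":0,"ay":0,"az":-1.2},{"dx":0.15,"dy":-0.1875,"dz":0,"ax":0,"ay":0,"az":-1.34}]}}

```text
time_s: 5.78
eef_pos: [0.5259, 0.0856, 0.1198]
tcp_rot: [-1.572, -0.0, -1.727]
contact_force: [0.2, 0.8, -4.3]
opening: 0.0537
```

>>> {"fn": "servo_tool", "kwargs": {"increments": [{"dx":0.03,"dy":-0.0375,"dz":0,"ax":0,"ay":0,"az":0},{"dx":0.06,"dy":-0.075,"dz":0,"ax":0,"ay":0,"az":0},{"dx":0.085,"dy":-0.105,"dz":-0.02,"ax":0,"ay":0,"az":0},{"dx":0.1,"dy":-0.125,"dz":-0.04,"ax":0,"ay":0,"az":0},{"dx":0.1,"dy":-0.1254,"dz":-0.05,"ax":0,"ay":0,"az":0}]}}

```text
time_s: 6.4
eef_pos: [0.6253, -0.0412, 0.068]
tcp_rot: [-1.573, -0.001, -1.73]
contact_force: [-1.9, -0.2, -4.5]
opening: 0.0541
```

>>> {"fn": "servo_tool", "kwargs": {"increments": [{"dx":0,"dy":0,"dz":0,"ax":0,"ay":0,"az":0},{"dx":0,"dy":0,"dz":0,"ax":0,"ay":0,"az":0},{"dx":0,"dy":0,"dz":0,"ax":0,"ay":0,"az":0},{"dx":0,"dy":0,"dz":0,"ax":0,"ay":0,"az":0},{"dx":0,"dy":0,"dz":0,"ax":0,"ay":0,"az":0}]}}

```text
time_s: 7.02
eef_pos: [0.6259, -0.0383, 0.07]
tcp_rot: [-1.57, -0.0, -1.726]
contact_force: [-0.2, 0.8, -4.0]
opening: 0.0539
```

```bash
python3 - <<'E'
from h import *
im,d=save('scene','s2'); cv2.imwrite('pics/s2c.png',cv2.resize(im[120:270,250:450],(800,600),interpolation=cv2.INTER_CUBIC))
im,d=save('top','t2')
print(env.read_state()['eef_pos'],env.read_state()['tcp_rot'])
E
```

```text
[ 0.62583707 -0.03836515  0.0698874 ] [-1.57059236e+00 -7.22763280e-05 -1.72605314e+00]
```

View pics/s2c.png

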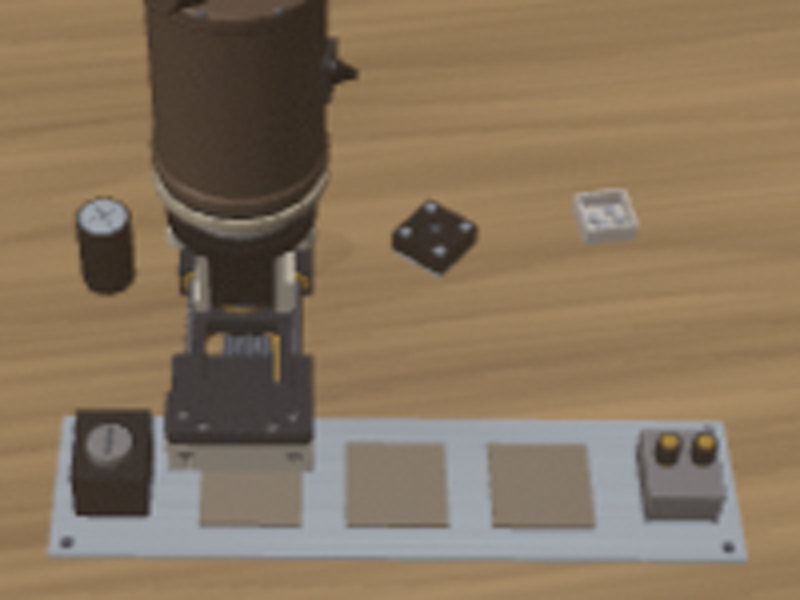

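```bash
python3 - <<'E'
from h import *
for z in (.12,.13,.14,.136): print(z,[px('scene',250+x/4-.375,120+y/4-.375,z).round(4) for x,y in((168,469),(312,469),(168,444),(313,440))])
im=cv2.imread('pics/t2.png'); cv2.imwrite('pics/t2c.png',cv2.resize(im[100:250,220:420],(800,600),interpolation=cv2.INTER_CUBIC))
E
```

```text
0.12 [array([ 0.6924, -0.0867,  0.12  ]), array([ 0.7032, -0.0132,  0.12  ]), array([ 0.6763, -0.085 ,  0.12  ]), array([ 0.6847, -0.0097,  0.12  ])]
0.13 [array([ 0.6998, -0.087 ,  0.13  ]), array([ 0.7105, -0.0144,  0.13  ]), array([ 0.6839, -0.0854,  0.13  ]), array([ 0.6922, -0.011 ,  0.13  ])]
0.14 [array([ 0.7072, -0.0874,  0.14  ]), array([ 0.7177, -0.0157,  0.14  ]), array([ 0.6915, -0.0857,  0.14  ]), array([ 0.6997, -0.0123,  0.14  ])]
0.136 [array([ 0.7042, -0.0872,  0.136 ]), array([ 0.7148, -0.0152,  0.136 ]), array([ 0.6885, -0.0856,  0.136 ]), array([ 0.6967, -0.0118,  0.136 ])]
```

View pics/t2c.png

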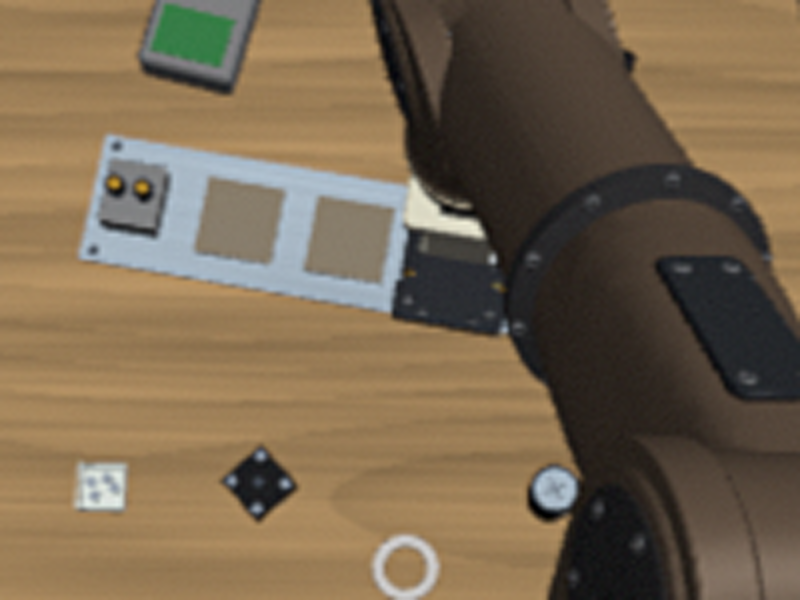

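>>> {"fn": "servo_tool", "kwargs": {"increments": [{"dx":0,"dy":0.001,"dz":-0.015,"ax":0,"ay":0,"az":0},{"dx":0,"dy":0.001,"dz":-0.03,"ax":0,"ay":0,"az":0},{"dx":0,"dy":0.001,"dz":-0.042,"ax":0,"ay":0,"az":0},{"dx":0,"dy":0.001,"dz":-0.05,"ax":0,"ay":0,"az":0},{"dx":0,"dy":0.001,"dz":-0.053,"ax":0,"ay":0,"az":0}]}}

```text
time_s: 7.75
eef_pos: [0.6255, -0.0374, 0.016]
tcp_rot: [-1.572, -0.0, -1.726]
contact_force: [-0.1, 0.7, -2.9]
opening: 0.0541
```

>>> {"fn": "servo_tool", "kwargs": {"increments": [{"dx":0,"dy":0,"dz":-0.001,"ax":0,"ay":0,"az":0},{"dx":0,"dy":0,"dz":-0.0015,"ax":0,"ay":0,"az":0},{"dx":0,"dy":0,"dz":-0.002,"ax":0,"ay":0,"az":0},{"dx":0,"dy":0,"dz":-0.002,"ax":0,"ay":0,"az":0},{"dx":0,"dy":0,"dz":-0.002,"ax":0,"ay":0,"az":0}]}}

```text
time_s: 8.38
eef_pos: [0.6261, -0.0374, 0.0151]
tcp_rot: [-1.57, 0.0, -1.726]
contact_force: [-1.0, -0.8, -2.6]
opening: 0.0539
```

>>> {"fn": "servo_tool", "kwargs": {"increments": [{"dx":0,"dy":0,"dz":0,"ax":0,"ay":0,"az":0},{"dx":0,"dy":0,"dz":0,"ax":0,"ay":0,"az":0},{"dx":0,"dy":0,"dz":0,"ax":0,"ay":0,"az":0},{"dx":0,"dy":0,"dz":0,"ax":0,"ay":0,"az":0},{"dx":0,"dy":0,"dz":0,"ax":0,"ay":0,"az":0}], "grip": 1}}

```text
time_s: 9.0
eef_pos: [0.6258, -0.0374, 0.0147]
tcp_rot: [-1.571, 0.0, -1.726]
contact_force: [-0.0, -0.5, 0.4]
opening: 0.0913
```

>>> {"fn": "servo_tool", "kwargs": {"increments": [{"dx":0,"dy":0,"dz":0.01,"ax":0,"ay":0,"az":0},{"dx":0,"dy":0,"dz":0.04,"ax":0,"ay":0,"az":0},{"dx":0,"dy":0,"dz":0.08,"ax":0,"ay":0,"az":0},{"dx":-0.03,"dy":0,"dz":0.12,"ax":0,"ay":0,"az":0},{"dx":-0.08,"dy":-0.01,"dz":0.125,"ax":0,"ay":0,"az":0}]}}

```text
time_s: 9.62
eef_pos: [0.5481, -0.046, 0.1433]
tcp_rot: [-1.564, 0.002, -1.725]
contact_force: [-0.7, -0.1, -0.6]
opening: 0.092
```

>>> {"fn": "servo_tool", "kwargs": {"increments": [{"dx":-0.04,"dy":-0.02,"dz":0,"ax":0,"ay":0,"az":0},{"dx":-0.08,"dy":-0.04,"dz":0,"ax":0,"ay":0,"az":0},{"dx":-0.1,"dy":-0.06,"dz":0,"ax":0,"ay":0,"az":0},{"dx":-0.1,"dy":-0.06,"dz":0,"ax":0,"ay":0,"az":0},{"dx":-0.1,"dy":-0.06,"dz":0,"ax":0,"ay":0,"az":0}]}}

```text
time_s: 10.25
eef_pos: [0.4467, -0.107, 0.1404]
tcp_rot: [-1.569, 0.0, -1.726]
contact_force: [0.3, -1.0, -0.0]
opening: 0.092
```

```bash
python3 - <<'E'
from h import *
print(env.read_state()['eef_pos'],env.read_state()['tcp_rot'])
im,d=save('scene','s3'); cv2.imwrite('pics/s3c.png',cv2.resize(im[120:270,250:450],(800,600),interpolation=cv2.INTER_CUBIC))
im,d=save('top','t3'); cv2.imwrite('pics/t3c.png',cv2.resize(im[100:250,220:420],(800,600),interpolation=cv2.INTER_CUBIC))
E
```

```text
[ 0.44673611 -0.10699517  0.14041313] [-1.56919480e+00  2.50479137e-04 -1.72604274e+00]
```

View pics/s3c.png

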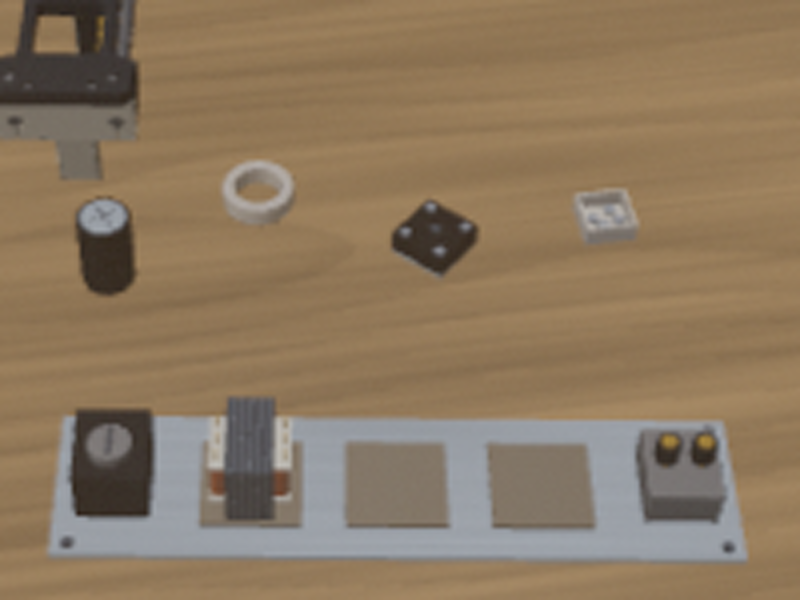

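View pics/t3c.png

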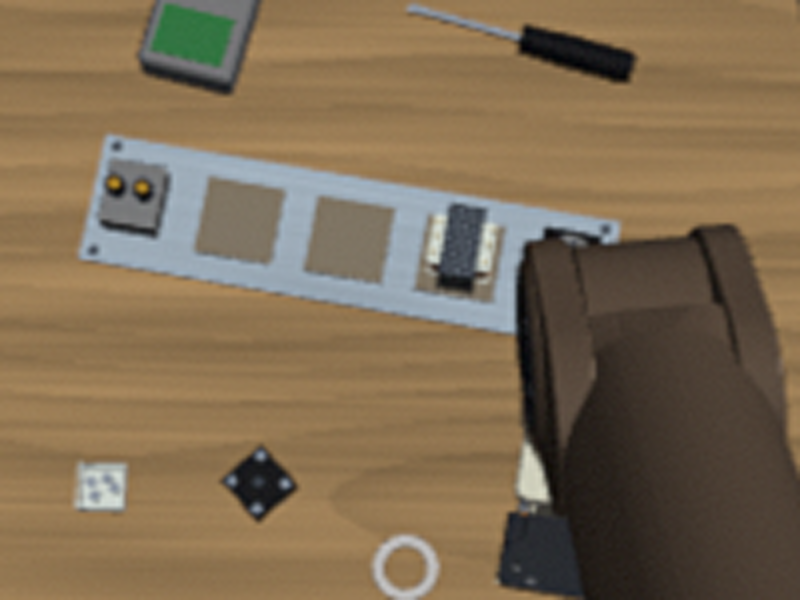

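```bash
cat > fp.py <<'E'
from fit import *
def fitp(n,key,tag,ref,roi,z0,guess,th=22,yfree=True,show=None):
    """silhouette by difference against reference image without the object"""
    a=np.load(f'pics/{tag}.npz')['im'].astype(float); b=np.load(f'pics/{ref}.npz')['im'].astype(float)
    x0,y0,x1,y1=roi; D=np.abs(a-b)[y0:y1,x0:x1].max(2); T=(D>th).astype(np.uint8)
    nl,lab,st,_=cv2.connectedComponentsWithStats(T,connectivity=4); l=1+np.argmax(st[1:,4]); T=(lab==l).astype(float)
    cs,_=cv2.findContours(T.astype(np.uint8),0,1); F=np.zeros(T.shape,np.uint8); cv2.drawContours(F,cs,-1,1,-1); T=F.astype(float)
    fun=lambda q: np.abs(render(n,M[key],[q[0]/100,q[1]/100,q[2] if yfree else guess[2],z0],roi)-T).sum()
    best=None
    for dy in(-.15,0,.15):
        s=np.array([[guess[0]*100,guess[1]*100,guess[2]+dy]]*4); s[1,0]+=.6;s[2,1]+=.6;s[3,2]+=.2
        r=minimize(fun,s[0],method='Nelder-Mead',options=dict(initial_simplex=s,xatol=1e-3,fatol=1e-3))
        if best is None or r.fun<best.fun: best=r
    q=best.x
    R=render(n,M[key],[q[0]/100,q[1]/100,q[2] if yfree else guess[2],z0],roi)
    if show:
        k=8; big=cv2.resize(a[y0:y1,x0:x1].astype(np.uint8),None,fx=k,fy=k,interpolation=cv2.INTER_NEAREST)
        for X,col in((T,(0,255,0)),(R,(0,0,255))):
            cc,_=cv2.findContours((cv2.resize(X.astype(np.float32),(big.shape[1],big.shape[0]))>.5).astype(np.uint8),0,1); cv2.drawContours(big,cc,-1,col,1)
        cv2.imwrite(f'pics/{show}.png',big)
    return np.array([q[0]/100,q[1]/100,np.degrees(q[2])]),best.fun,T.sum()
PAD=dict(top=np.array([[.6513,.128],[.6381,.0441],[.625,-.0397]]),scene=np.array([[.6534,.1317],[.64,.0477],[.6272,-.0361]]))
E
python3 - <<'E'
from fp import *
for n,t,roi in (('scene','s3',(296,214,328,256)),('top','t3',(320,144,350,178))):
    p,f,s=fitp(n,'tr',t,n+'0',roi,.007,(.626,-.037,-.155),show=n+'_tr'); print(n,p.round(4),f,s,'rel pad mm',((p[:2]-PAD[n][2])*1000).round(1))
a=cv2.imread('pics/scene_tr.png');b=cv2.imread('pics/top_tr.png');h=max(a.shape[0],b.shape[0])
f=lambda q:cv2.copyMakeBorder(q,0,h-q.shape[0],0,0,0)
cv2.imwrite('pics/ftr.png',np.hstack([f(a),f(b)]))
E
```

```text
scene [ 0.6247 -0.0353 -8.8083] 31.850980392156863 542.0 rel pad mm [-2.5  0.8]
top [  0.6263  -0.0407 -10.5492] 43.74901960784314 332.0 rel pad mm [ 1.3 -1. ]
```

View pics/ftr.png

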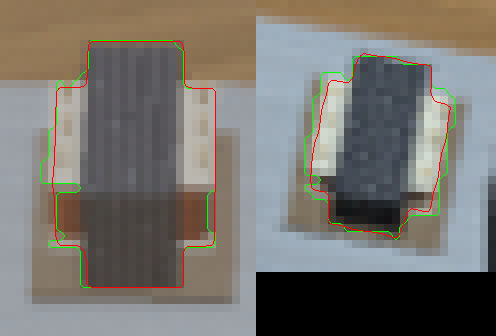

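>>> {"fn": "servo_tool", "kwargs": {"increments": [{"dx":-0.003,"dy":0,"dz":-0.03,"ax":0,"ay":0,"az":0},{"dx":-0.003,"dy":0,"dz":-0.06,"ax":0,"ay":0,"az":0},{"dx":-0.003,"dy":0,"dz":-0.09,"ax":0,"ay":0,"az":0},{"dx":-0.003,"dy":0,"dz":-0.11,"ax":0,"ay":0,"az":0},{"dx":-0.003,"dy":0,"dz":-0.121,"ax":0,"ay":0,"az":0}]}}

```text
time_s: 10.98
eef_pos: [0.443, -0.1065, 0.0177]
tcp_rot: [-1.572, 0.001, -1.725]
contact_force: [0.2, 0.3, -0.1]
opening: 0.0915
```

>>> {"fn": "servo_tool", "kwargs": {"increments": [{"dx":0,"dy":0,"dz":0,"ax":0,"ay":0,"az":0},{"dx":0,"dy":0,"dz":0,"ax":0,"ay":0,"az":0},{"dx":0,"dy":0,"dz":0,"ax":0,"ay":0,"az":0},{"dx":0,"dy":0,"dz":0,"ax":0,"ay":0,"az":0},{"dx":0,"dy":0,"dz":0,"ax":0,"ay":0,"az":0}], "grip": -1, "force": 12}}

```text
time_s: 11.6
eef_pos: [0.443, -0.1075, 0.019]
tcp_rot: [-1.57, -0.0, -1.726]
contact_force: [-0.6, 0.0, -0.2]
opening: 0.0462
```

>>> {"fn": "servo_tool", "kwargs": {"increments": [{"dx":0,"dy":0,"dz":0,"ax":0,"ay":0,"az":0},{"dx":0,"dy":0,"dz":0,"ax":0,"ay":0,"az":0},{"dx":0,"dy":0,"dz":0,"ax":0,"ay":0,"az":0},{"dx":0,"dy":0,"dz":0,"ax":0,"ay":0,"az":0},{"dx":0,"dy":0,"dz":0,"ax":0,"ay":0,"az":0}]}}

```text
time_s: 12.22
eef_pos: [0.4429, -0.1075, 0.0188]
tcp_rot: [-1.571, -0.0, -1.726]
contact_force: [-0.3, -0.3, 3.1]
opening: 0.0346
```

>>> {"fn": "servo_tool", "kwargs": {"increments": [{"dx":0,"dy":0,"dz":0.01,"ax":0,"ay":0,"az":0},{"dx":0,"dy":0,"dz":0.04,"ax":0,"ay":0,"az":0},{"dx":0,"dy":0,"dz":0.08,"ax":0,"ay":0,"az":0},{"dx":0.01,"dy":0.02,"dz":0.11,"ax":0,"ay":0,"az":0},{"dx":0.03,"dy":0.06,"dz":0.12,"ax":0,"ay":0,"az":0}]}}

```text
time_s: 12.85
eef_pos: [0.4734, -0.0485, 0.141]
tcp_rot: [-1.568, -0.001, -1.73]
contact_force: [1.1, -0.2, -1.2]
opening: 0.0345
```

>>> {"fn": "servo_tool", "kwargs": {"increments": [{"dx":0.04,"dy":0.04,"dz":0,"ax":0,"ay":0,"az":0},{"dx":0.08,"dy":0.08,"dz":0,"ax":0,"ay":0,"az":0},{"dx":0.12,"dy":0.12,"dz":0,"ax":0,"ay":0,"az":0},{"dx":0.16,"dy":0.155,"dz":-0.02,"ax":0,"ay":0,"az":0},{"dx":0.1794,"dy":0.1772,"dz":-0.04,"ax":0,"ay":0,"az":0}]}}

```text
time_s: 13.48
eef_pos: [0.6536, 0.1323, 0.0986]
tcp_rot: [-1.57, 0.001, -1.725]
contact_force: [0.4, -0.3, -0.2]
opening: 0.0347
```

>>> {"fn": "servo_tool", "kwargs": {"increments": [{"dx":0,"dy":0,"dz":-0.02,"ax":0,"ay":0,"az":0},{"dx":0,"dy":0,"dz":-0.04,"ax":0,"ay":0,"az":0},{"dx":0,"dy":0,"dz":-0.06,"ax":0,"ay":0,"az":0},{"dx":0,"dy":0,"dz":-0.068,"ax":0,"ay":0,"az":0},{"dx":0,"dy":0,"dz":-0.07,"ax":0,"ay":0,"az":0}]}}

```text
time_s: 14.1
eef_pos: [0.652, 0.1293, 0.0285]
tcp_rot: [-1.571, -0.0, -1.727]
contact_force: [-0.4, -0.2, -0.2]
opening: 0.0349
```

```bash
python3 - <<'E'
from h import *
s=env.read_state();print(s['eef_pos'],s['tcp_rot'],s['contact_force'])
im,d=save('scene','s4'); cv2.imwrite('pics/s4c.png',cv2.resize(im[120:270,250:450],(800,600),interpolation=cv2.INTER_CUBIC))
E
```

```text
[0.65202789 0.12928243 0.02845795] [-1.57115568e+00 -3.13764548e-04 -1.72665255e+00] [-0.40371726 -0.24189    -0.22545538]
```

View pics/s4c.png

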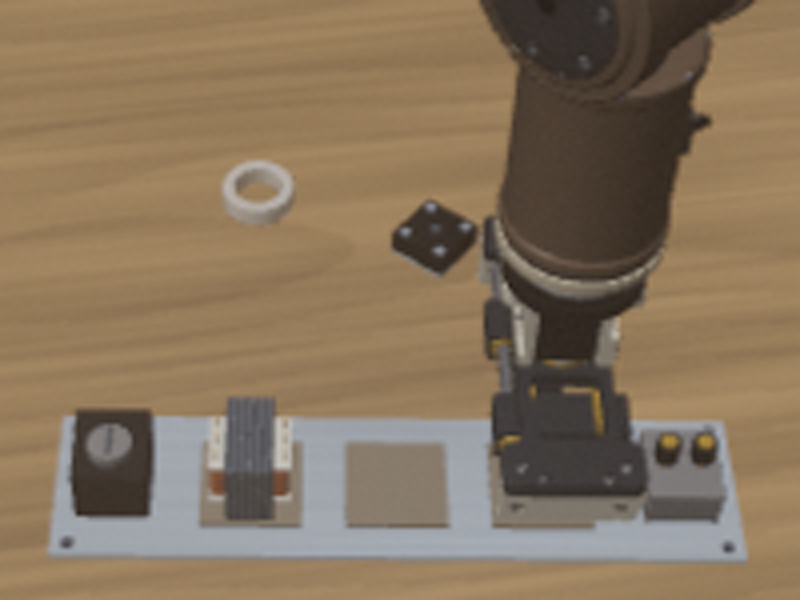

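Capacitor is over its pad (crop col ~545). Lower the last 3 mm with slight y correction, release, back off.

>>> {"fn": "servo_tool", "kwargs": {"increments": [{"dx":0.0002,"dy":0.0004,"dz":-0.001,"ax":0,"ay":0,"az":0},{"dx":0.0002,"dy":0.0004,"dz":-0.002,"ax":0,"ay":0,"az":0},{"dx":0.0002,"dy":0.0004,"dz":-0.003,"ax":0,"ay":0,"az":0},{"dx":0.0002,"dy":0.0004,"dz":-0.003,"ax":0,"ay":0,"az":0},{"dx":0.0002,"dy":0.0004,"dz":-0.003,"ax":0,"ay":0,"az":0}]}}

```text
time_s: 14.78
eef_pos: [0.6526, 0.1303, 0.026]
tcp_rot: [-1.57, 0.0, -1.726]
contact_force: [-0.0, -0.1, 1.7]
opening: 0.035
```

>>> {"fn": "servo_tool", "kwargs": {"increments": [{"dx":0,"dy":0,"dz":0,"ax":0,"ay":0,"az":0},{"dx":0,"dy":0,"dz":0,"ax":0,"ay":0,"az":0},{"dx":0,"dy":0,"dz":0,"ax":0,"ay":0,"az":0},{"dx":0,"dy":0,"dz":0,"ax":0,"ay":0,"az":0},{"dx":0,"dy":0,"dz":0,"ax":0,"ay":0,"az":0}], "grip": 1}}

```text
time_s: 15.4
eef_pos: [0.6524, 0.1302, 0.0257]
tcp_rot: [-1.571, -0.0, -1.726]
contact_force: [-0.3, -0.8, -0.4]
opening: 0.0797
```

>>> {"fn": "servo_tool", "kwargs": {"increments": [{"dx":0,"dy":0,"dz":0.01,"ax":0,"ay":0,"az":0},{"dx":0,"dy":0,"dz":0.04,"ax":0,"ay":0,"az":0},{"dx":0,"dy":0,"dz":0.08,"ax":0,"ay":0,"az":0},{"dx":-0.03,"dy":0,"dz":0.12,"ax":0,"ay":0,"az":0},{"dx":-0.08,"dy":0,"dz":0.125,"ax":0,"ay":0,"az":0}]}}

```text
time_s: 16.02
eef_pos: [0.5744, 0.1313, 0.1544]
tcp_rot: [-1.565, 0.003, -1.727]
contact_force: [-1.2, 0.5, -0.8]
opening: 0.0917
```

>>> {"fn": "servo_tool", "kwargs": {"increments": [{"dx":-0.03,"dy":-0.006,"dz":0,"ax":0,"ay":0,"az":-1.3},{"dx":-0.06,"dy":-0.012,"dz":0,"ax":0,"ay":0,"az":-2.6},{"dx":-0.09,"dy":-0.018,"dz":-0.02,"ax":0,"ay":0,"az":-3.9},{"dx":-0.11,"dy":-0.0235,"dz":-0.04,"ax":0,"ay":0,"az":-5.2},{"dx":-0.1236,"dy":-0.0235,"dz":-0.06,"ax":0,"ay":0,"az":-6.35}]}}

```text
time_s: 16.65
eef_pos: [0.4482, 0.1063, 0.0911]
tcp_rot: [-1.57, 0.001, -2.396]
contact_force: [0.3, -0.4, 0.2]
opening: 0.0918
```

```bash
cat > chk.py <<'E'
from fp import *
import sys
k,st,st2,g,pi=sys.argv[1],sys.argv[2],sys.argv[3],eval(sys.argv[4]),int(sys.argv[5])
z=float(sys.argv[6]) if len(sys.argv)>6 else .007
rs,rt=eval(sys.argv[7]),eval(sys.argv[8]); ref=sys.argv[9:11] if len(sys.argv)>9 else ('scene0','top0')
O=[];ims=[]
for n,t,roi,rf in (('scene',st,rs,ref[0]),('top',st2,rt,ref[1])):
    p,f,s=fitp(n,k,t,rf,roi,z,g,show=n+'_x'); o=(p[:2]-PAD[n][pi])*1000; O.append(o); print(n,p.round(4),f,s,'rel pad mm',o.round(1)); ims.append(cv2.imread(f'pics/{n}_x.png'))
print('avg',np.mean(O,0).round(1)); h=max(i.shape[0] for i in ims)
cv2.imwrite(f'pics/f_{k}_{st}.png',np.hstack([cv2.copyMakeBorder(q,0,h-q.shape[0],0,0,0) for q in ims]))
E
python3 - <<'E'
from h import *
s=env.read_state();print(s['eef_pos'],s['tcp_rot'])
save('scene','s5');save('top','t5')
E
python3 chk.py cap s5 t5 '(.652,.13,0)' 0 .007 '(372,214,400,254)' '(262,136,292,168)'
```

```text
[0.44819826 0.106322   0.09109838] [-1.56981168e+00  7.65981568e-04 -2.39558588e+00]
scene [ 0.6517  0.1335 -2.0944] 17.64313725490196 371.0 rel pad mm [-1.7  1.8]
top [ 0.652   0.1295 16.94  ] 192.7019607843137 354.0 rel pad mm [0.7 1.5]
avg [-0.5  1.7]
```

View pics/f_cap_s5.png

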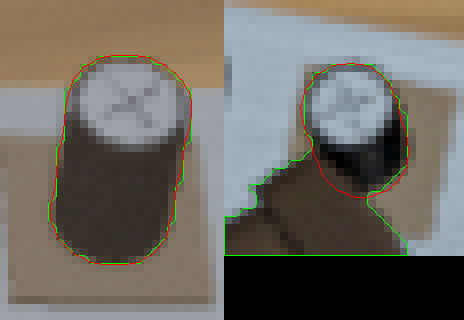

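View pics/s5.png

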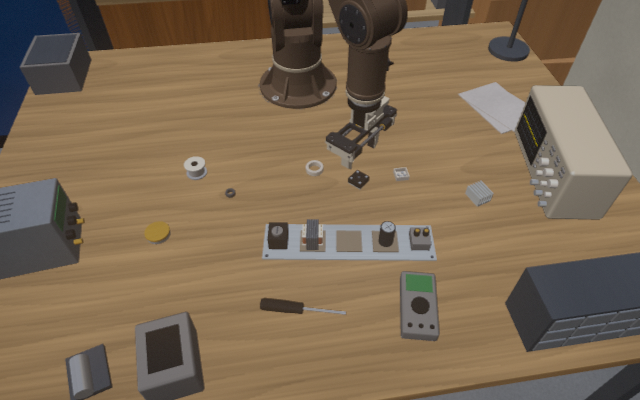

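```bash
cat > pads.py <<'E'
from fp import *
M['pad']=[box(.06,.06,.003,.003)]
def padfit(n,tag,guess,W=19):
    a=np.load(f'pics/{tag}.npz')['im'].astype(float)
    f,cx,cy,R,t=cal(n); C=R@np.array([guess[0],guess[1],.007])+t; u,v=int(C[0]/C[2]*f+cx),int(C[1]/C[2]*f+cy)
    roi=(u-W,v-W,u+W+1,v+W+1); I=a[v-W:v+W+1,u-W:u+W+1]
    ref=np.median(a[v-4:v+5,u-4:u+5].reshape(-1,3),0)
    # plate colour: ring just outside pad in row direction
    m=render(n,[box(.078,.078,.003,.003)],[*guess,-.155,.004],roi)-render(n,[box(.066,.066,.003,.003)],[*guess,-.155,.004],roi)
    pl=np.median(I[m>.95],0); w=np.clip(((I-pl)@(ref-pl))/((ref-pl)@(ref-pl)),0,1)
    near=render(n,[box(.072,.072,.003,.003)],[*guess,-.155,.004],roi)
    fun=lambda q:((render(n,M['pad'],[q[0]/100,q[1]/100,q[2],.004],roi)-w)**2*near).sum()
    s=np.array([[guess[0]*100,guess[1]*100,-.155]]*4); s[1,0]+=.4;s[2,1]+=.4;s[3,2]+=.1
    r=minimize(fun,s[0],method='Nelder-Mead',options=dict(initial_simplex=s,xatol=1e-3,fatol=1e-3)); q=r.x
    return q[0]/100,q[1]/100,np.degrees(q[2]),r.fun,(w*near).sum(),render(n,M['pad'],[q[0]/100,q[1]/100,q[2],.004],roi).sum()
E
python3 - <<'E'
from pads import *
for n in('scene','top'):
    for g in PAD[n]: print(n,np.round(padfit(n,n+'0',g),4))
E
```

```text
scene [ 6.528000e-01  1.319000e-01 -8.863500e+00  5.040100e+00  5.504898e+02
  5.354431e+02]
scene [ 6.394000e-01  4.810000e-02 -9.661200e+00  7.281800e+00  5.500118e+02
  5.364549e+02]
scene [ 6.263000e-01 -3.580000e-02 -8.923300e+00  7.770400e+00  5.533777e+02
  5.375059e+02]
top [ 6.513000e-01  1.278000e-01 -8.587800e+00  2.577600e+00  3.826096e+02
  3.794353e+02]
top [ 6.383000e-01  4.400000e-02 -8.426000e+00  2.741200e+00  3.858031e+02
  3.827843e+02]
top [ 6.251000e-01 -3.990000e-02 -8.774400e+00  2.604100e+00  3.856799e+02
  3.861059e+02]
```

```bash
sed -i "s/M\['pad'\]=\[box(.06,.06,.003,.003)\]/M['pad']=[box(.06,.06,0,.003)]/" pads.py; python3 - <<'E'
from pads import *
for n in('scene','top'):
    for g in PAD[n]: print(n,np.round(padfit(n,n+'0',g),4))
E
```

```text
scene [ 6.514000e-01  1.323000e-01 -8.766900e+00  3.119100e+00  5.504898e+02
  5.564902e+02]
scene [ 6.382000e-01  4.840000e-02 -9.043800e+00  2.342900e+00  5.500118e+02
  5.548235e+02]
scene [ 6.253000e-01 -3.580000e-02 -9.171300e+00  1.806000e+00  5.533777e+02
  5.556902e+02]
top [ 6.518000e-01  1.278000e-01 -8.577200e+00  2.217800e+00  3.826096e+02
  3.865608e+02]
top [ 6.387000e-01  4.410000e-02 -8.630900e+00  2.249000e+00  3.858031e+02
  3.888235e+02]
top [ 6.256000e-01 -3.990000e-02 -8.921800e+00  2.299800e+00  3.856799e+02
  3.905412e+02]
```

>>> {"fn": "servo_tool", "kwargs": {"increments": [{"dx":0.0005,"dy":0,"dz":-0.025,"ax":0,"ay":0,"az":0},{"dx":0.0005,"dy":0,"dz":-0.05,"ax":0,"ay":0,"az":0},{"dx":0.0005,"dy":0,"dz":-0.07,"ax":0,"ay":0,"az":0},{"dx":0.0005,"dy":0,"dz":-0.082,"ax":0,"ay":0,"az":0},{"dx":0.0005,"dy":0,"dz":-0.086,"ax":0,"ay":0,"az":0}]}}

```text
time_s: 17.38
eef_pos: [0.4499, 0.1069, 0.0048]
tcp_rot: [-1.571, 0.0, -2.39]
contact_force: [-0.1, -0.2, 0.1]
opening: 0.0916
```

>>> {"fn": "servo_tool", "kwargs": {"increments": [{"dx":0,"dy":0,"dz":0,"ax":0,"ay":0,"az":0},{"dx":0,"dy":0,"dz":0,"ax":0,"ay":0,"az":0},{"dx":0,"dy":0,"dz":0,"ax":0,"ay":0,"az":0},{"dx":0,"dy":0,"dz":0,"ax":0,"ay":0,"az":0},{"dx":0,"dy":0,"dz":0,"ax":0,"ay":0,"az":0}], "grip": -1}}

```text
time_s: 18.0
eef_pos: [0.4494, 0.1067, 0.0048]
tcp_rot: [-1.571, 0.0, -2.391]
contact_force: [1.1, -1.1, -0.0]
opening: 0.0462
```

>>> {"fn": "servo_tool", "kwargs": {"increments": [{"dx":0,"dy":0,"dz":0,"ax":0,"ay":0,"az":0},{"dx":0,"dy":0,"dz":0,"ax":0,"ay":0,"az":0},{"dx":0,"dy":0,"dz":0,"ax":0,"ay":0,"az":0},{"dx":0,"dy":0,"dz":0,"ax":0,"ay":0,"az":0},{"dx":0,"dy":0,"dz":0,"ax":0,"ay":0,"az":0}]}}

```text
time_s: 18.62
eef_pos: [0.4493, 0.1067, 0.0048]
tcp_rot: [-1.571, -0.0, -2.391]
contact_force: [-0.4, -0.5, 2.6]
opening: 0.0395
```

>>> {"fn": "servo_tool", "kwargs": {"increments": [{"dx":0,"dy":0,"dz":0.01,"ax":0,"ay":0,"az":0},{"dx":0,"dy":0,"dz":0.04,"ax":0,"ay":0,"az":0},{"dx":0,"dy":0,"dz":0.08,"ax":0,"ay":0,"az":1.0},{"dx":0.01,"dy":-0.01,"dz":0.1,"ax":0,"ay":0,"az":2.0},{"dx":0.04,"dy":-0.03,"dz":0.1,"ax":0,"ay":0,"az":3.2}]}}

```text
time_s: 19.25
eef_pos: [0.4899, 0.0776, 0.1073]
tcp_rot: [-1.568, 0.002, -2.05]
contact_force: [0.9, 0.7, 0.1]
opening: 0.0397
```

>>> {"fn": "servo_tool", "kwargs": {"increments": [{"dx":0.04,"dy":-0.01,"dz":0,"ax":0,"ay":0,"az":1.0},{"dx":0.08,"dy":-0.02,"dz":0,"ax":0,"ay":0,"az":2.0},{"dx":0.12,"dy":-0.03,"dz":0,"ax":0,"ay":0,"az":3.15},{"dx":0.149,"dy":-0.0305,"dz":-0.02,"ax":0,"ay":0,"az":3.15},{"dx":0.149,"dy":-0.0305,"dz":-0.05,"ax":0,"ay":0,"az":3.15}]}}

```text
time_s: 19.88
eef_pos: [0.6411, 0.0458, 0.0552]
tcp_rot: [-1.568, 0.001, -1.728]
contact_force: [-1.3, -0.5, -1.5]
opening: 0.0398
```

>>> {"fn": "servo_tool", "kwargs": {"increments": [{"dx":0,"dy":0,"dz":-0.01,"ax":0,"ay":0,"az":0},{"dx":0,"dy":0,"dz":-0.02,"ax":0,"ay":0,"az":0},{"dx":0,"dy":0,"dz":-0.03,"ax":0,"ay":0,"az":0},{"dx":0,"dy":0,"dz":-0.037,"ax":0,"ay":0,"az":0},{"dx":0,"dy":0,"dz":-0.037,"ax":0,"ay":0,"az":0}]}}

```text
time_s: 20.5
eef_pos: [0.638, 0.0462, 0.0175]
tcp_rot: [-1.571, -0.0, -1.726]
contact_force: [0.2, -0.4, -0.6]
opening: 0.0399
```

```bash
python3 - <<'E'
from h import *
s=env.read_state();print(s['eef_pos'],s['tcp_rot'],s['contact_force'])
im,d=save('scene','s6'); cv2.imwrite('pics/s6c.png',cv2.resize(im[120:270,250:450],(800,600),interpolation=cv2.INTER_CUBIC))
E
```

```text
[0.63803728 0.04616324 0.01748893] [-1.57129115e+00 -2.55413766e-04 -1.72606905e+00] [ 0.17001105 -0.35187634 -0.62571436]
```

View pics/s6c.png

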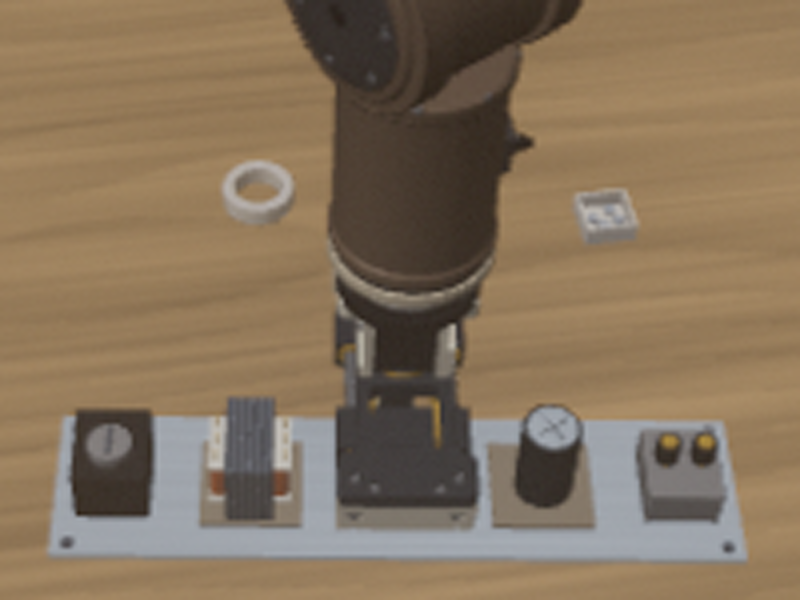

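>>> {"fn": "servo_tool", "kwargs": {"increments": [{"dx":0.0002,"dy":0,"dz":-0.002,"ax":0,"ay":0,"az":0},{"dx":0.0002,"dy":0,"dz":-0.004,"ax":0,"ay":0,"az":0},{"dx":0.0002,"dy":0,"dz":-0.0055,"ax":0,"ay":0,"az":0},{"dx":0.0002,"dy":0,"dz":-0.006,"ax":0,"ay":0,"az":0},{"dx":0.0002,"dy":0,"dz":-0.006,"ax":0,"ay":0,"az":0}]}}

```text
time_s: 21.18
eef_pos: [0.6385, 0.0462, 0.0119]
tcp_rot: [-1.571, -0.0, -1.726]
contact_force: [-1.2, 0.0, 2.1]
opening: 0.0398
```

>>> {"fn": "servo_tool", "kwargs": {"increments": [{"dx":0,"dy":0,"dz":0,"ax":0,"ay":0,"az":0},{"dx":0,"dy":0,"dz":0,"ax":0,"ay":0,"az":0},{"dx":0,"dy":0,"dz":0,"ax":0,"ay":0,"az":0},{"dx":0,"dy":0,"dz":0,"ax":0,"ay":0,"az":0},{"dx":0,"dy":0,"dz":0,"ax":0,"ay":0,"az":0}], "grip": 1}}

```text
time_s: 21.8
eef_pos: [0.6385, 0.0462, 0.0117]
tcp_rot: [-1.571, 0.0, -1.726]
contact_force: [-0.6, 0.4, -1.5]
opening: 0.0852
```

>>> {"fn": "servo_tool", "kwargs": {"increments": [{"dx":0,"dy":0,"dz":0.01,"ax":0,"ay":0,"az":0},{"dx":0,"dy":0,"dz":0.04,"ax":0,"ay":0,"az":0},{"dx":0,"dy":0,"dz":0.08,"ax":0,"ay":0,"az":0},{"dx":-0.03,"dy":0.02,"dz":0.12,"ax":0,"ay":0,"az":0},{"dx":-0.07,"dy":0.04,"dz":0.14,"ax":0,"ay":0,"az":0}]}}

```text
time_s: 22.42
eef_pos: [0.5693, 0.0872, 0.1547]
tcp_rot: [-1.567, 0.002, -1.727]
contact_force: [-0.1, -0.1, 0.4]
opening: 0.0922
```

```bash
python3 - <<'E'
from h import *
save('scene','s7');save('top','t7')
for n in('scene','top'):
    z=np.load(f'pics/{n}0.npz'); P=cloud(n,z['d'])[z['d']>0]
    for x in np.arange(.3,.8,.05):
        q=P[(abs(P[:,0]-x)<.025)&(P[:,2]>.04)&(P[:,1]>.43)&(P[:,1]<.8)&(P[:,2]<.4)]
        if len(q)>3: print(n,x.round(2),len(q),np.percentile(q[:,1],[1,5]).round(3),q[:,2].max().round(3))
E
python3 chk.py rect s7 t7 '(.6385,.0462,-.155)' 1 .007 '(330,222,366,262)' '(292,140,322,178)'
```

```text
scene 0.35 686 [0.58  0.581] 0.18
scene 0.4 1058 [0.571 0.572] 0.18
scene 0.45 1150 [0.562 0.564] 0.181
scene 0.5 1238 [0.554 0.556] 0.18
scene 0.55 1338 [0.534 0.539] 0.181
scene 0.6 1580 [0.522 0.528] 0.18
scene 0.65 3415 [0.533 0.536] 0.18
top 0.35 1261 [0.574 0.575] 0.179
top 0.4 1492 [0.565 0.568] 0.181
top 0.45 1455 [0.557 0.559] 0.181
top 0.5 1413 [0.549 0.551] 0.181
top 0.55 1407 [0.528 0.536] 0.18
top 0.6 1391 [0.517 0.523] 0.18
top 0.65 763 [0.529 0.531] 0.179
scene [ 0.6361  0.0482 -7.328 ] 19.984313725490196 318.0 rel pad mm [-3.9  0.5]
top [  0.6478   0.0526 -37.0991] 932.4196078431372 1139.0 rel pad mm [9.7 8.5]
avg [2.9 4.5]
```

View pics/f_rect_s7.png

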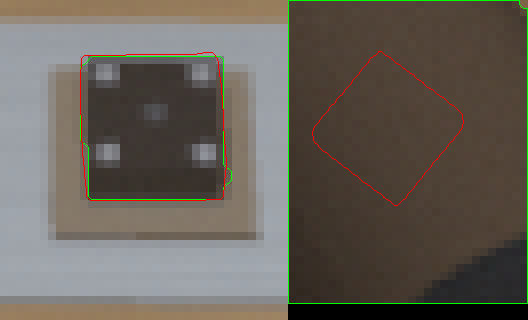

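>>> {"fn": "servo_tool", "kwargs": {"increments": [{"dx":-0.003,"dy":0.04,"dz":0,"ax":0,"ay":0,"az":-1.2},{"dx":-0.006,"dy":0.08,"dz":0,"ax":0,"ay":0,"az":-2.5},{"dx":-0.01,"dy":0.12,"dz":0,"ax":0,"ay":0,"az":-3.8},{"dx":-0.013,"dy":0.16,"dz":0,"ax":0,"ay":0,"az":-5.1},{"dx":-0.016,"dy":0.2,"dz":0,"ax":0,"ay":0,"az":-6.4}]}}

```text
time_s: 23.15
eef_pos: [0.5528, 0.2873, 0.1521]
tcp_rot: [-1.57, 0.0, -2.401]
contact_force: [0.5, -0.3, 0.1]
opening: 0.0917
```

>>> {"fn": "servo_tool", "kwargs": {"increments": [{"dx":-0.002,"dy":0.04,"dz":0,"ax":0,"ay":0,"az":-1.2},{"dx":-0.004,"dy":0.08,"dz":0,"ax":0,"ay":0,"az":-2.5},{"dx":-0.006,"dy":0.1138,"dz":-0.02,"ax":0,"ay":0,"az":-3.7},{"dx":-0.006,"dy":0.1138,"dz":-0.04,"ax":0,"ay":0,"az":-4.28},{"dx":-0.006,"dy":0.1138,"dz":-0.04,"ax":0,"ay":0,"az":-4.28}]}}

```text
time_s: 23.78
eef_pos: [0.5457, 0.3994, 0.1103]
tcp_rot: [-1.569, -0.003, -2.843]
contact_force: [0.2, -0.3, 0.8]
opening: 0.0923
```

```bash
python3 - <<'E'
from h import *
s=env.read_state();print(s['eef_pos'],s['tcp_rot'],s['contact_force'])
im,d=save('scene','s8'); cv2.imwrite('pics/s8c.png',cv2.resize(im[90:270,300:540],(800,600),interpolation=cv2.INTER_CUBIC))
im,d=save('top','t8'); cv2.imwrite('pics/t8c.png',cv2.resize(im[100:250,160:400],(800,500),interpolation=cv2.INTER_CUBIC))
E
python3 chk.py rect s8 t8 '(.6385,.0462,-.155)' 1 .007 '(330,222,366,262)' '(292,140,322,178)'
python3 chk.py cap s8 t8 '(.652,.13,0)' 0 .007 '(372,214,400,254)' '(262,136,292,168)'
```

```text
[0.54572328 0.39941003 0.11025016] [-1.56913098 -0.00285712 -2.84334197] [ 0.24772873 -0.29679061  0.75546293]
scene [ 0.6364  0.0485 -5.8936] 19.807843137254903 319.0 rel pad mm [-3.6  0.8]
top [ 0.6386  0.0439 -9.6796] 15.48235294117647 199.0 rel pad mm [ 0.5 -0.2]
avg [-1.6  0.3]
scene [  0.6517   0.1336 -10.5552] 18.376470588235293 370.0 rel pad mm [-1.7  1.9]
top [  0.6855   0.1674 -25.8852] 122.25490196078431 187.0 rel pad mm [34.2 39.4]
avg [16.3 20.6]
```

View pics/f_rect_s8.png

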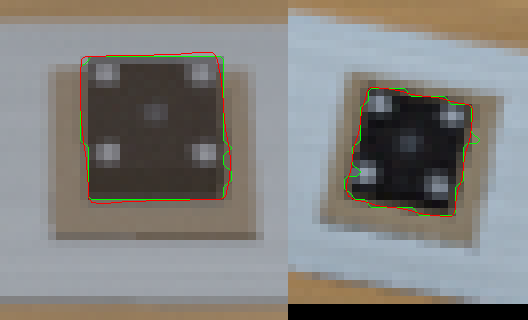

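View pics/f_cap_s8.png

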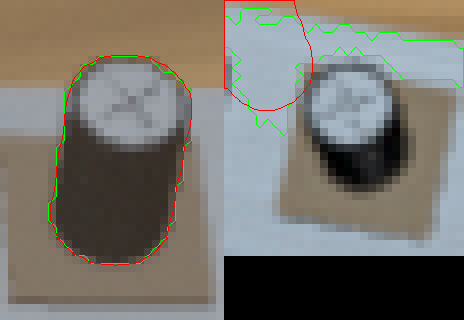

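View pics/s8c.png

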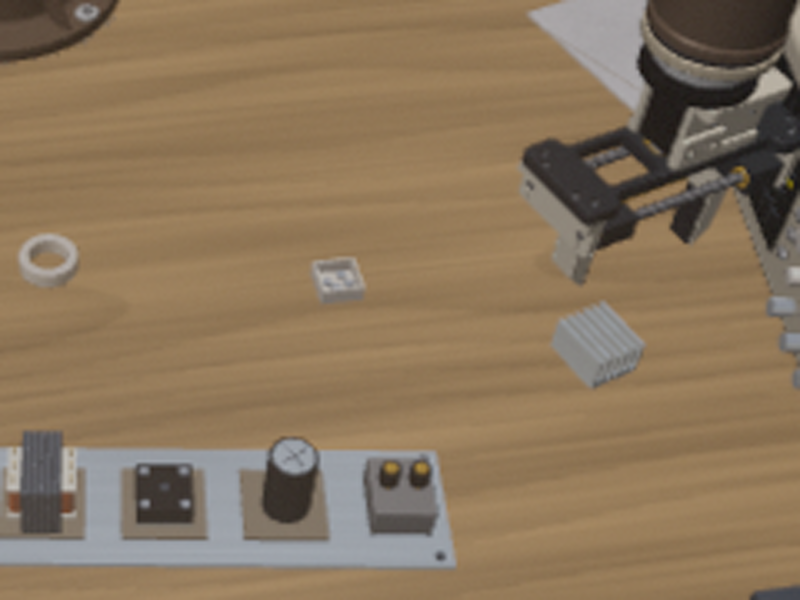

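View pics/t8c.png

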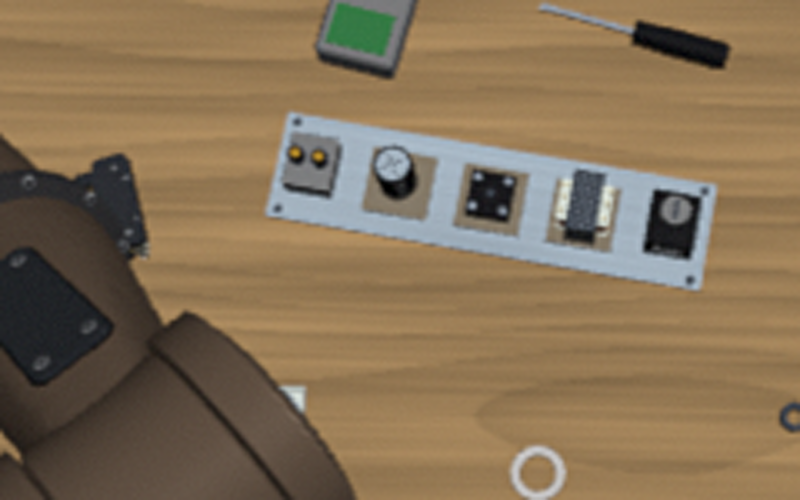

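```bash
python3 - <<'E'
from fp import *
for th in(40,60):
  for roi in((266,142,288,164),):
    print(fitp('top','cap','t8','top0',roi,.007,(.652,.129,0),th=th,show='capt'))
E
```

```text
(array([ 0.65321836,  0.12918764, 15.60251911]), np.float64(28.450980392156865), np.float64(147.0))
(array([ 0.65048073,  0.12799424, 11.22491401]), np.float64(45.886274509803926), np.float64(128.0))
```

View pics/capt.png

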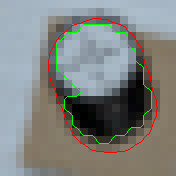

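>>> {"fn": "servo_tool", "kwargs": {"increments": [{"dx":0,"dy":0,"dz":-0.025,"ax":0,"ay":0,"az":0},{"dx":0,"dy":0,"dz":-0.05,"ax":0,"ay":0,"az":0},{"dx":0,"dy":0,"dz":-0.075,"ax":0,"ay":0,"az":0},{"dx":0,"dy":0,"dz":-0.095,"ax":0,"ay":0,"az":0},{"dx":0,"dy":0,"dz":-0.102,"ax":0,"ay":0,"az":0}]}}

```text
time_s: 24.5
eef_pos: [0.5466, 0.3994, 0.0092]
tcp_rot: [-1.57, -0.001, -2.845]
contact_force: [0.8, -0.5, 0.5]
opening: 0.0918
```

>>> {"fn": "servo_tool", "kwargs": {"increments": [{"dx":0,"dy":0,"dz":0,"ax":0,"ay":0,"az":0},{"dx":0,"dy":0,"dz":0,"ax":0,"ay":0,"az":0},{"dx":0,"dy":0,"dz":0,"ax":0,"ay":0,"az":0},{"dx":0,"dy":0,"dz":0,"ax":0,"ay":0,"az":0},{"dx":0,"dy":0,"dz":0,"ax":0,"ay":0,"az":0}], "grip": -1}}

```text
time_s: 25.12
eef_pos: [0.5466, 0.4001, 0.01]
tcp_rot: [-1.571, 0.0, -2.845]
contact_force: [0.5, -0.0, 0.8]
opening: 0.0464
```

>>> {"fn": "servo_tool", "kwargs": {"increments": [{"dx":0,"dy":0,"dz":0,"ax":0,"ay":0,"az":0},{"dx":0,"dy":0,"dz":0,"ax":0,"ay":0,"az":0},{"dx":0,"dy":0,"dz":0,"ax":0,"ay":0,"az":0},{"dx":0,"dy":0,"dz":0,"ax":0,"ay":0,"az":0},{"dx":0,"dy":0,"dz":0,"ax":0,"ay":0,"az":0}]}}

```text
time_s: 25.75
eef_pos: [0.5466, 0.4001, 0.0099]
tcp_rot: [-1.571, 0.0, -2.845]
contact_force: [-0.8, -0.2, 3.5]
opening: 0.0419
```

>>> {"fn": "servo_tool", "kwargs": {"increments": [{"dx":0,"dy":0,"dz":0.01,"ax":0,"ay":0,"az":0},{"dx":0,"dy":0,"dz":0.04,"ax":0,"ay":0,"az":0},{"dx":0,"dy":0,"dz":0.08,"ax":0,"ay":0,"az":1.2},{"dx":0,"dy":-0.03,"dz":0.12,"ax":0,"ay":0,"az":2.5},{"dx":0.01,"dy":-0.07,"dz":0.14,"ax":0,"ay":0,"az":3.8}]}}

```text
time_s: 26.38
eef_pos: [0.5563, 0.3313, 0.1527]
tcp_rot: [-1.571, 0.003, -2.439]
contact_force: [1.3, -0.9, -1.5]
opening: 0.0416
```

>>> {"fn": "servo_tool", "kwargs": {"increments": [{"dx":0.014,"dy":-0.04,"dz":0,"ax":0,"ay":0,"az":1.2},{"dx":0.028,"dy":-0.08,"dz":0,"ax":0,"ay":0,"az":2.4},{"dx":0.042,"dy":-0.12,"dz":0,"ax":0,"ay":0,"az":3.6},{"dx":0.056,"dy":-0.16,"dz":0,"ax":0,"ay":0,"az":4.8},{"dx":0.07,"dy":-0.2,"dz":0,"ax":0,"ay":0,"az":6.0}]}}

```text
time_s: 27.0
eef_pos: [0.6268, 0.1284, 0.1502]
tcp_rot: [-1.57, -0.0, -1.814]
contact_force: [0.2, 0.2, -0.5]
opening: 0.0416
```

>>> {"fn": "servo_tool", "kwargs": {"increments": [{"dx":0.004,"dy":-0.03,"dz":0,"ax":0,"ay":0,"az":0.5},{"dx":0.008,"dy":-0.06,"dz":0,"ax":0,"ay":0,"az":0.88},{"dx":0.0117,"dy":-0.0838,"dz":-0.02,"ax":0,"ay":0,"az":0.88},{"dx":0.0117,"dy":-0.0838,"dz":-0.04,"ax":0,"ay":0,"az":0.88},{"dx":0.0117,"dy":-0.0838,"dz":-0.06,"ax":0,"ay":0,"az":0.88}]}}

```text
time_s: 27.62
eef_pos: [0.6374, 0.0473, 0.0878]
tcp_rot: [-1.572, 0.0, -1.726]
contact_force: [0.4, 0.2, -0.3]
opening: 0.0421
```

>>> {"fn": "servo_tool", "kwargs": {"increments": [{"dx":0,"dy":0,"dz":-0.015,"ax":0,"ay":0,"az":0},{"dx":0,"dy":0,"dz":-0.03,"ax":0,"ay":0,"az":0},{"dx":0,"dy":0,"dz":-0.045,"ax":0,"ay":0,"az":0},{"dx":0,"dy":0,"dz":-0.05,"ax":0,"ay":0,"az":0},{"dx":0,"dy":0,"dz":-0.05,"ax":0,"ay":0,"az":0}]}}

```text
time_s: 28.25
eef_pos: [0.6382, 0.0463, 0.0396]
tcp_rot: [-1.571, -0.0, -1.726]
contact_force: [0.2, 0.3, -1.3]
opening: 0.0418
```

```bash
python3 - <<'E'
from h import *
s=env.read_state();print(s['eef_pos'],s['tcp_rot'],s['contact_force'])
im,d=save('scene','s9'); cv2.imwrite('pics/s9c.png',cv2.resize(im[120:270,250:450],(800,600),interpolation=cv2.INTER_CUBIC))
E
```

```text
[0.63820504 0.04628983 0.03956092] [-1.57099381e+00 -5.22245762e-06 -1.72612135e+00] [ 0.23982437  0.25662502 -1.29900741]
```

View pics/s9c.png

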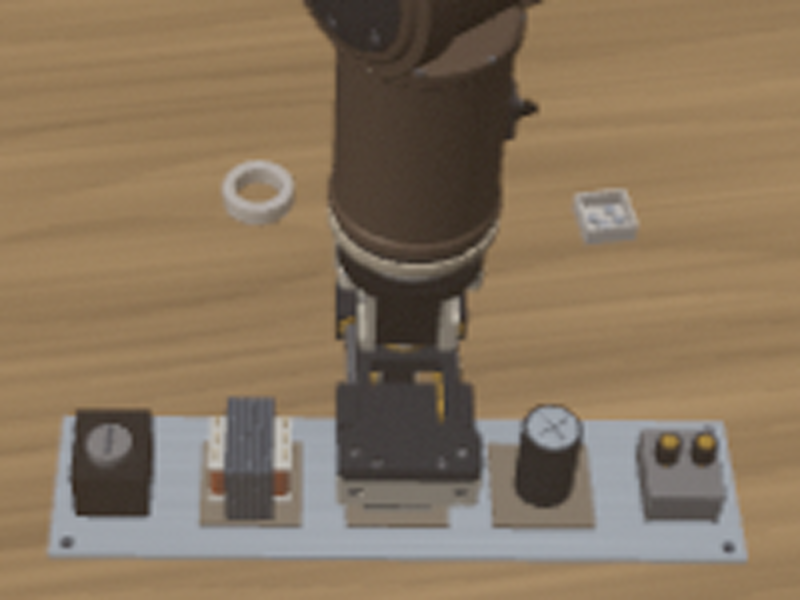

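>>> {"fn": "servo_tool", "kwargs": {"increments": [{"dx":0.0001,"dy":0,"dz":-0.002,"ax":0,"ay":0,"az":0},{"dx":0.0001,"dy":0,"dz":-0.0035,"ax":0,"ay":0,"az":0},{"dx":0.0001,"dy":0,"dz":-0.0045,"ax":0,"ay":0,"az":0},{"dx":0.0001,"dy":0,"dz":-0.005,"ax":0,"ay":0,"az":0},{"dx":0.0001,"dy":0,"dz":-0.005,"ax":0,"ay":0,"az":0}]}}

```text
time_s: 28.92
eef_pos: [0.6383, 0.0462, 0.0349]
tcp_rot: [-1.571, -0.0, -1.726]
contact_force: [-0.9, -1.0, 0.4]
opening: 0.0421
```

>>> {"fn": "servo_tool", "kwargs": {"increments": [{"dx":0,"dy":0,"dz":0,"ax":0,"ay":0,"az":0},{"dx":0,"dy":0,"dz":0,"ax":0,"ay":0,"az":0},{"dx":0,"dy":0,"dz":0,"ax":0,"ay":0,"az":0},{"dx":0,"dy":0,"dz":0,"ax":0,"ay":0,"az":0},{"dx":0,"dy":0,"dz":0,"ax":0,"ay":0,"az":0}]}}

```text
time_s: 29.55
eef_pos: [0.6383, 0.0462, 0.0349]
tcp_rot: [-1.571, -0.0, -1.726]
contact_force: [-1.2, -1.1, 3.4]
opening: 0.0422
```

Contact felt (+3.4 N). Release and withdraw.

>>> {"fn": "servo_tool", "kwargs": {"increments": [{"dx":0,"dy":0,"dz":0,"ax":0,"ay":0,"az":0},{"dx":0,"dy":0,"dz":0,"ax":0,"ay":0,"az":0},{"dx":0,"dy":0,"dz":0,"ax":0,"ay":0,"az":0},{"dx":0,"dy":0,"dz":0,"ax":0,"ay":0,"az":0},{"dx":0,"dy":0,"dz":0,"ax":0,"ay":0,"az":0}], "grip": 1}}

```text
time_s: 30.18
eef_pos: [0.6383, 0.0462, 0.0347]
tcp_rot: [-1.571, 0.0, -1.726]
contact_force: [-0.4, 0.1, -0.7]
opening: 0.0875
```

>>> {"fn": "servo_tool", "kwargs": {"increments": [{"dx":0,"dy":0,"dz":0.01,"ax":0,"ay":0,"az":0},{"dx":0,"dy":0,"dz":0.04,"ax":0,"ay":0,"az":0},{"dx":0,"dy":0,"dz":0.08,"ax":0,"ay":0,"az":0},{"dx":-0.03,"dy":0.02,"dz":0.12,"ax":0,"ay":0,"az":0},{"dx":-0.07,"dy":0.06,"dz":0.14,"ax":0,"ay":0,"az":0}]}}

```text
time_s: 30.8
eef_pos: [0.5694, 0.1057, 0.1775]
tcp_rot: [-1.567, 0.001, -1.73]
contact_force: [-0.3, 1.2, 0.0]
opening: 0.0917
```

>>> {"fn": "servo_tool", "kwargs": {"increments": [{"dx":-0.01,"dy":0.05,"dz":0,"ax":0,"ay":0,"az":0},{"dx":-0.03,"dy":0.1,"dz":0,"ax":0,"ay":0,"az":0},{"dx":-0.06,"dy":0.15,"dz":0,"ax":0,"ay":0,"az":0},{"dx":-0.09,"dy":0.19,"dz":0,"ax":0,"ay":0,"az":0},{"dx":-0.12,"dy":0.23,"dz":0,"ax":0,"ay":0,"az":0}]}}

```text
time_s: 31.42
eef_pos: [0.4472, 0.3377, 0.1756]
tcp_rot: [-1.57, 0.001, -1.726]
contact_force: [0.9, 0.6, -0.1]
opening: 0.0918
```

```bash
python3 - <<'E'
from h import *
print(env.read_state()['eef_pos'])
im,d=save('scene','s10'); cv2.imwrite('pics/s10c.png',cv2.resize(im[190:270,250:450],(800,320),interpolation=cv2.INTER_CUBIC))
im,d=save('top','t10'); cv2.imwrite('pics/t10c.png',cv2.resize(im[120:200,230:390],(800,400),interpolation=cv2.INTER_CUBIC))
E
python3 chk.py hs s10 t10 '(.6385,.0462,1.41)' 1 .025 '(328,212,368,256)' '(292,140,322,178)' s8 t8
```

```text
[0.44724486 0.33770577 0.17562943]
scene [6.40000e-01 4.77000e-02 7.80784e+01] 177.8 328.0 rel pad mm [-0. -0.]
top [6.37900e-01 4.35000e-02 8.16848e+01] 32.400000000000006 268.0 rel pad mm [-0.2 -0.6]
avg [-0.1 -0.3]
```

View pics/s10c.png

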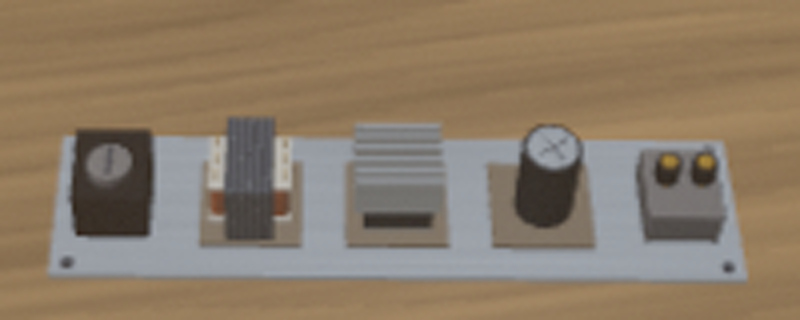

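View pics/t10c.png

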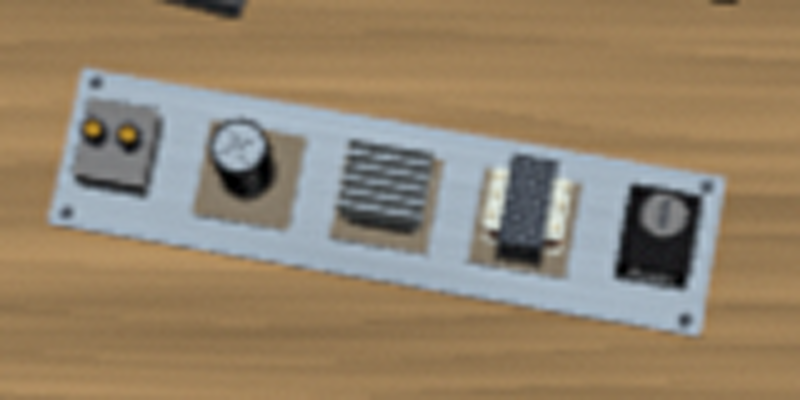

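View pics/f_hs_s10.png

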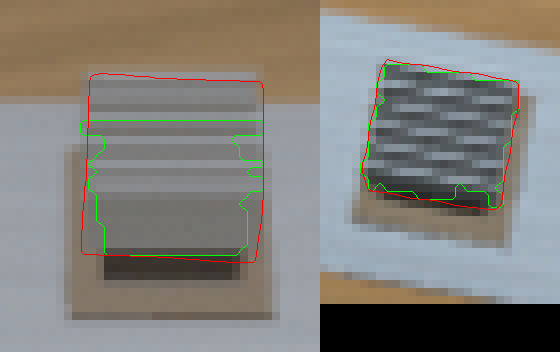

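```bash
python3 -c "
from rig import env
print(env.read_state()['joint_vel'].round(3)); print(env.hand_in())"
```

```text
[ 0.061  0.005  0.07  -0.009  0.026  0.012  0.071]
the job is handed in; nothing more can be done
None
```

All four parts are placed as asked and the job is handed in. It took about 31.5 s of the 109 s, and the arm was clear of everything when it ended.

The order was transformer (pad by the inlet), capacitor (pad by the outlet), rectifier (middle pad), then the heat sink, fins up, on the rectifier. Largest measured offset from centre:

| Part | Offset from centre | How it was checked |
|---|---|---|
| Transformer | about 0.1 mm from its pad | average of both cameras |
| Rectifier | about 1 mm from its pad | average of both cameras |
| Capacitor | about 1.5 mm from its pad | average of both cameras |
| Heat sink | within about 1 mm of the pad centre | top camera |

- **Capacitor:** it is the least well centred. I left it as it was, because regripping it risked more than the small gain was worth. By eye in one picture it looked up to 2.6 mm off.
- **Camera disagreement:** the two cameras differ by 4–5 mm sideways and about 1–3 mm in depth. I used their average for the object and pad positions. Where the gripper centred a part as it closed, its position agreed with that average to about 1 mm.
- **Heat sink fit:** the automatic fit failed in the scene camera, because grey fins on grey plate gave too little contrast. In that picture I checked by eye that the heat sink is centred over the rectifier along the row.
- **At rest:** the last pictures show everything upright and standing free. The arm's joints were still settling slightly at hand-in (up to 0.07 rad/s).

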